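# Load the drill jig and strap its lid shut

## Robot

A 7-joint arm with a two-finger parallel gripper is mounted at the origin on the work surface. World frame = base frame: x ahead of the robot, y to its left, z up, the work surface at z = 0. Lengths are in m, angles in rad, forces in N, time in s.
With the tool pointing down it reaches from about 0.4 to 0.85 m from the base axis. Payload 10.4 kg.
Tool frame: the origin (TCP) lies between the finger pads; the fingertips stand 11 mm ahead of it and the grasp point (between the pads) lies 8 mm behind it; z points along the fingers, y is the direction in which the jaws open and shut (so a half turn about z gives the same grasp; the last joint's range is limited). The gripper opens to 87 mm and grips with 3 to 60 N. Pads are 19 mm wide; open, the fingers measure 117 mm over their backs; the gripper's body (75 mm by 190 mm) begins 51 mm behind the grasp point.
Start: joints at [-1.27, 0.332, -0.065, 1.46, 0.022, 1.35, -0.088], TCP at [0.199, 0.593, 0.234] pointing down, gripper open.
Joint ranges: [-2.6, 2.6], [-0.5, 2.12], [-1.47, 1.34], [0.16, 2.42], [-1.27, 4.41], [0.06, 2.06], [-2.6, 2.6]. Speed limits (rad/s): [2.22, 2.22, 2.79, 2.79, 3.14, 3.14, 3.14].

## Interface

Orientations are given as a 3x3 rotation matrix whose columns are the frame's x, y, z axes.
In Python, from bench import read_state, snapshot, job_done, look_for gives the robot as it stands.
- The arm moves only by the tool step_arm, never from a script. Its argument "rows" is a list of rows, each an object with "xyz": the shift along the tool's x, y, z in m, a list of three; "twist": the turn about the tool's z in degrees; "fingers": the opening, from 0 (shut) to 1 (fully open). In form: [{"xyz": [dx, dy, dz], "twist": twist, "fingers": fingers}, ...]. A call has exactly 5 rows; each row shifts and turns the commanded pose from where the row before left it, along the tool's axes as they then stand; what a row does not reach is not made up. A row lasts 1/8 s, in which the tool goes at most 62.5 mm and 10.7 degrees, less where a joint would pass 70% of its speed; a pose out of reach is approached as far as the arm can. A call with a gripper value outside its range is refused whole. The fingers move at their own pace and stop on an object; the grip force is fixed at half the most. Time passes only in rows, so rows that do not move let the fingers close, or fill a call up. It gives the time, the measured TCP pose, the force and the opening at its end, in the units of the state.
- read_state(): the state, without advancing time (a new reading comes with each control period).
- snapshot(name): name is "scene" or "top" or "wrist"; returns a dict with "img" (420x560x3 uint8, red, green, blue), "fx", "fy", "cx", "cy" (pixels), "dist_coeffs" ([k1, k2, p1, p2, k3] as OpenCV has them; the pictures are not rectified), "cam_to_world" (4x4, takes a point from camera to world coordinates); the wrist camera has in their place "tool_from_camera" (4x4, takes a point from camera to tool coordinates, whose origin is the TCP and whose axes are the flange's). Camera axes: x right, y down, z forward; pixel columns grow to the right and rows downward; lengths in m; the calibration is good to about 2 mm. A picture is of the moment at which its call begins: read the wrist's pose just before it. There is no depth.
- job_done(): hands the job in, once; it reports no verdict.
Trained networks look in the newest picture that a camera, given by its name, has taken for a name from the list of things; names that differ only in an ending like _2 or _b are one class to them, and where a whole thing is asked for, a point or a joint stands for the part that bears it (a point fixed in the world has none). Each returns a list of dicts, best first, with "confidence" (0 to 1); they miss things now and then, are a little off and sometimes report something else, mostly with a low value. They report only what shows in the picture. A call takes as long as a camera call.
- look_for(query, camera): "location" ([column, row] in pixels, amid what is visible of it).
The state is a dict: "time_s": time; "joint_pos": joint angles; "qvel": joint speeds; "joint_torque": joint torques, N m; "position": TCP position; "tcp_rot": TCP orientation; "force": force on the tool from outside, world axes, zero at the start; "torque": the same for the moment, N m; "width": finger opening in m.
Only numpy, scipy, OpenCV 4.12 (cv2) and the standard library are available. Lean on these libraries where they do the work, as an engineer would, in place of code of your own. Each camera call takes 0.05 s, during which the arm holds its last target.

## Task

Press the red release pad so that the jig's blue-framed lid springs open, and lay every copper blank on the bench flat in the jig, each in a pocket of its own. Then push the lid down until it is caught shut, swing the steel strap round on its headed bolt and drop its slot over the brass bolt in front so that it lies flat across the lid. Leave the brass block, the dark steel block and the wooden plug where they stand.

Things in the scene. Friction and masses are not known exactly. Their poses are not given: they have to be found in the camera images.
- jig: Drill jig, fixed: grey base, pocket tray under a clear lid in a blue frame, aluminium ledge on its right, pillar in front. Origin: underside centre, on the bench; x from the front (release pad, robot side) to the hinge, y left, z up. The shut lid's top (x +-55, y +-100 mm), the ledge (x -100 to 50, y -204 to -108) and the pillar (x -90 to -64, y -52 to -8) are all 52 mm above the bench.
- tray (a point): Middle of the row of four pockets, at the level of their floors, 18 mm above the bench (jig axes). Pocket centres at y = -72, -24, 24, 72 mm from it; each 46 mm (x) by 34 mm (y), 6 mm deep, lands of 14 mm between. A blank lies with its long side along x. The open lid stands upright 65 mm behind (+x), its top 145 mm above the bench.
- lid (a joint): Angle of the lid, rad: 0 shut, 1.66 open at its stop (upright, leaning back slightly). Hinged at the back; a spring drives it open (net 0.27 N m at shut, 0.14 at the stop), a catch holds it shut (reads 0 to 0.01). Pushing it right down snaps the catch on, taking about 4.5 N in all at the front edge.
- lid_hinge (a point): Middle of the lid's hinge line (along jig y), 30 mm above the bench, 57 mm behind the jig's origin. Fixed, same axes as the jig. The shut lid reaches from it 112 mm to -x, its outer face 22 mm above it.
- lid_edge (a point): Point on the lid's outer face in the middle of its front edge: 107 mm from the hinge line along the lid, 22 mm out. Moves with the lid. The lid's own x runs from its front edge to the hinge, z out of its outer face.
- release (a joint): Angle of the red release pad, rad: 0 at rest, 0.2 fully pressed. The lid is let go at about 0.1 (some 2.5 to 3 N down on the pad, 4 mm); fully down takes 4.5 N. Springs back.
- release_top (a point): Centre of the top of the red release pad (24 by 28 mm) at the front of the jig, 37 mm above the bench; press it straight down.
- strap: Steel strap, loose, 170 mm long, 24 wide, 5 thick, 130 g, with an orange grip lug. Origin: underside, centre of its pivot hole (13 by 12 mm), captive round the headed pivot bolt; x along the strap to the slot, z up. It starts lying on the ledge, swung 0.8 to 1.4 rad outwards; swing it clockwise (from above) to its place. It can be lifted up to 27 mm at the pivot.
- strap_slot (a point): Centre of the strap's slot at its underside, 131 mm from the pivot hole; the slot is 24 mm long (along the strap) and 12 mm wide, right through.
- strap_lug (a point): Top centre of the orange grip lug on the strap, 80 mm from the pivot hole: 30 mm long along the strap, 14 mm thick across it, 26 mm tall above the strap's upper face (its top is 31 mm above the strap's underside).
- pivot_bolt (a point): Foot of the steel pivot bolt on the ledge, 52 mm above the bench: shank 8 mm thick, free length 32 mm under a dark head 20 mm wide and 7 mm high. Same axes as the jig.
- free_bolt (a point): Foot of the brass bolt on the front pillar, 52 mm above the bench, 131 mm from the pivot bolt: 8 mm thick, 11 mm tall with a tapered tip, no head. Same axes as the jig.
- blank0: Copper blank, a block 36 (x) by 24 (y) by 24 (z) mm, about 180 g. Origin at its centre. Three or four of the four are present, lying on the bench left and right of the jig; absent ones read None.
- blank1: Copper blank, a block 36 (x) by 24 (y) by 24 (z) mm, about 180 g. Origin at its centre. Three or four of the four are present, lying on the bench left and right of the jig; absent ones read None.
- blank2: Copper blank, a block 36 (x) by 24 (y) by 24 (z) mm, about 180 g. Origin at its centre. Three or four of the four are present, lying on the bench left and right of the jig; absent ones read None.
- blank3: Copper blank, a block 36 (x) by 24 (y) by 24 (z) mm, about 180 g. Origin at its centre. Three or four of the four are present, lying on the bench left and right of the jig; absent ones read None.
- brass_block: Brass block 36 by 30 by 16 mm, origin at its underside; not to be loaded.
- bench_block: Dark steel bench block 70 by 50 by 18 mm, origin at its underside; stays.
- wood_plug: Small wooden plug, 28 mm thick, 30 mm tall, standing; stays.

How it is judged:
On the way, in this order (a step that is already met when the one before it is completed fails the run):
1. the red release pad is pressed (value of joint release above 0.06 rad), for 0.02 s.
2. the lid has sprung open to its stop (value of joint lid above 1.55 rad), for 0.2 s.
3. every blank lies flat in a pocket, with the lid still open and the strap not yet over the brass bolt (x of blank0 in the frame of jig between -0.025 and 0.009 m and y of blank0 in the frame of jig between -0.09 and 0.09 m and z of blank0 in the frame of jig between 0.025 and 0.0335 m and x of blank1 in the frame of jig between -0.025 and 0.009 m and y of blank1 in the frame of jig between -0.09 and 0.09 m and z of blank1 in the frame of jig between 0.025 and 0.0335 m and x of blank2 in the frame of jig between -0.025 and 0.009 m and y of blank2 in the frame of jig between -0.09 and 0.09 m and z of blank2 in the frame of jig between 0.025 and 0.0335 m and x of blank3 in the frame of jig between -0.025 and 0.009 m and y of blank3 in the frame of jig between -0.09 and 0.09 m and z of blank3 in the frame of jig between 0.025 and 0.0335 m and value of joint lid above 1.3 rad and horizontal distance between strap_slot and free_bolt above 0.03 m), for 0.2 s.
4. the lid is caught shut (value of joint lid below 0.03 rad and contact force between lid and the arm below 0.5 N and contact force between lid and the fingers below 0.5 N), for 0.3 s.
At the end, for the whole second after the job is handed in: Every blank lies flat in a pocket (centre 7 to 15.5 mm over its floor), the lid is caught shut (under 0.03 rad), the strap lies flat across it (tilt under 0.05 rad, slot under 3.5 mm above the pillar) with the brass bolt in its slot (centre within 12 mm), all at rest (x of blank0 in the frame of jig between -0.025 and 0.009 m and y of blank0 in the frame of jig between -0.09 and 0.09 m and z of blank0 in the frame of jig between 0.025 and 0.0335 m and x of blank1 in the frame of jig between -0.025 and 0.009 m and y of blank1 in the frame of jig between -0.09 and 0.09 m and z of blank1 in the frame of jig between 0.025 and 0.0335 m and x of blank2 in the frame of jig between -0.025 and 0.009 m and y of blank2 in the frame of jig between -0.09 and 0.09 m and z of blank2 in the frame of jig between 0.025 and 0.0335 m and x of blank3 in the frame of jig between -0.025 and 0.009 m and y of blank3 in the frame of jig between -0.09 and 0.09 m and z of blank3 in the frame of jig between 0.025 and 0.0335 m and horizontal distance between strap_slot and free_bolt below 0.012 m and z of strap_slot in the frame of jig below 0.0555 m and angle between strap's own z axis and vertical below 0.05 rad and value of joint lid below 0.03 rad and linear speed of each of strap, blank0, blank1, blank2, blank3 below 0.02 m/s); the robot touches nothing.
It fails at once if the brass block was shifted by more than 4 cm (distance of brass_block from where it was at the start of the episode above 0.04 m).
It fails at once if the bench block or the wooden plug was shifted by more than 4 cm (distance of any of bench_block, wood_plug from where it was at the start of the episode above 0.04 m).
Of blank0, blank1, blank2, blank3 only 3 to 4 are there at a start; the rules pass over those that are not, and their reading is None.
At some moment in a run one of blank0, blank1, blank2, blank3 may be knocked a few centimetres aside while the robot is not near it.
Once in a run the grip may slacken for a moment while it holds something.
It also fails if it takes over 208 s, if anything falls off the work surface, if the arm or the gripper's body presses on something with over 40 N, if the wrist force passes 120 N, or if a joint passes its speed limit or range.

## Working session

There is one attempt and no reset: what is moved stays moved. The work goes in short steps, Python scripts to look and compute and a tool call to move; the robot and the scene stay as the last step left them, time stands still between calls to the robot, and variables do not carry over. Pictures are saved under pics/ and viewed, and the job is handed in when it is done.

Besides the shell and the picture viewer there is one more tool, called after "Request:" by a JSON object that holds its "method" and its "body", one argument or row to a line. step_arm: Moves the arm, as the interface text tells. Its arguments: {"type":"object","properties":{"rows":{"type":"array","items":{"type":"object","properties":{"xyz":{"type":"array","items":{"type":"number"}},"twist":{"type":"number"},"fingers":{"type":"number"}}}}},"required":["rows"]}

```bash
ls; mkdir -p pics; cat > h.py <<'E'
import numpy as np, cv2, json
from bench import read_state, snapshot, job_done, look_for
def snap(cam,name):
    st=read_state(); s=snapshot(cam); 
    cv2.imwrite(f'pics/{name}.png',cv2.cvtColor(np.asarray(s['img']),cv2.COLOR_RGB2BGR))
    return st,s
def cam(st,s):
    K=np.array([[s['fx'],0,s['cx']],[0,s['fy'],s['cy']],[0,0,1.]]);D=np.array(s['dist_coeffs'],float)
    if 'cam_to_world' in s: T=np.array(s['cam_to_world'])
    else:
        W=np.eye(4);W[:3,:3]=np.array(st['tcp_rot']);W[:3,3]=st['position'];T=W@np.array(s['tool_from_camera'])
    return K,D,T
def ray(st,s,px):
    K,D,T=cam(st,s);u=cv2.undistortPoints(np.array([[px]],float),K,D)[0,0]
    d=T[:3,:3]@np.array([u[0],u[1],1]);return T[:3,3],d
def onz(st,s,px,z):
    o,d=ray(st,s,px);return o+d*(z-o[2])/d[2]
def proj(st,s,p):
    K,D,T=cam(st,s);Ti=np.linalg.inv(T);r,_=cv2.Rodrigues(Ti[:3,:3])
    return cv2.projectPoints(np.array(p,float).reshape(-1,3),r,Ti[:3,3],K,D)[0].reshape(-1,2)
E
python3 - <<'E'
from h import *
np.set_printoptions(precision=4,suppress=True)
st=read_state();print(st['time_s'],st['position'],np.array(st['tcp_rot']),st['width'])
for c in('scene','top','wrist'):
    st,s=snap(c,c+'0'); print(c,s['fx'],s['cx'],s['cy'],s['dist_coeffs'],np.array(s.get('cam_to_world',s.get('tool_from_camera'))))
    if c=='wrist':continue
    for q in('jig','blank0','strap','strap_lug','release','brass_block','bench_block','wood_plug','lid','strap_slot','free_bolt','pivot_bolt'):
        try:
            for r in look_for(q,c): print(q,np.round(r['location']),round(r['confidence'],2))
        except Exception as e: print(q,e)
E
```

```text
pics
0.0 [0.1987 0.5922 0.2328] [[-0.9481  0.3181 -0.0004]
 [ 0.3181  0.9481 -0.0014]
 [-0.0001 -0.0014 -1.    ]] 0.08689538558815926
scene 543.713714985697 284.459823605344 208.15878835745676 [0.0103 0.     0.     0.     0.    ] [[-0.1352  0.6709 -0.7291  1.3327]
 [ 0.9908  0.0936 -0.0977  0.0942]
 [ 0.0027 -0.7356 -0.6774  0.8578]
 [ 0.      0.      0.      1.    ]]
jig [272. 256.] 0.56
blank0 [157. 209.] 0.77
blank0 [128. 240.] 0.74
blank0 [418. 226.] 0.74
strap [211. 236.] 0.95
strap_lug [207. 231.] 0.87
brass_block [464. 227.] 0.73
bench_block [192. 176.] 0.83
wood_plug [430. 202.] 0.64
lid [289. 248.] 0.81
lid [467. 263.] 0.38
strap_slot [210. 230.] 0.63
free_bolt [273. 253.] 0.84
free_bolt [304. 220.] 0.38
pivot_bolt [269. 254.] 0.74
top 430.9226921961908 278.94593653127265 200.67081606275383 [-0.0569  0.      0.      0.      0.    ] [[ 0.0454 -0.9749  0.2181  0.2756]
 [-0.999  -0.0447  0.0082  0.0009]
 [ 0.0017 -0.2182 -0.9759  1.1164]
 [ 0.      0.      0.      1.    ]]
jig [294. 189.] 0.97
jig [268. 213.] 0.27
jig [350. 185.] 0.21
blank0 [177. 228.] 0.62
blank0 [406. 228.] 0.57
blank0 [420. 194.] 0.51
blank0 [143. 190.] 0.43
strap [351. 189.] 0.93
strap_lug [348. 184.] 0.67
strap_lug [298. 187.] 0.28
release [138. 229.] 0.71
release [269. 213.] 0.45
brass_block [139. 229.] 0.68
bench_block [385. 278.] 0.84
bench_block [406. 227.] 0.68
bench_block [294. 188.] 0.63
wood_plug [163. 258.] 0.53
lid [283. 182.] 0.82
strap_slot [349. 185.] 0.68
free_bolt [298. 188.] 0.94
pivot_bolt [296. 186.] 0.92
pivot_bolt [350. 188.] 0.33
wrist 298.4873703675775 277.62351234172183 213.56952601490477 [-0.0092  0.      0.      0.      0.    ] [[-0.0002 -0.9635 -0.2676  0.0732]
 [ 1.     -0.0002  0.0002 -0.001 ]
 [-0.0002 -0.2676  0.9635 -0.1513]
 [ 0.      0.      0.      1.    ]]
```

View pics/top0.png

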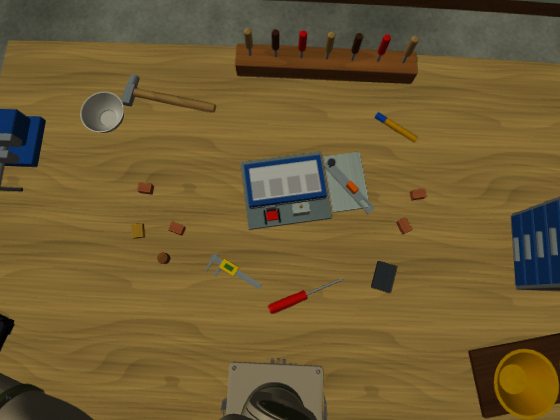

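View pics/scene0.png

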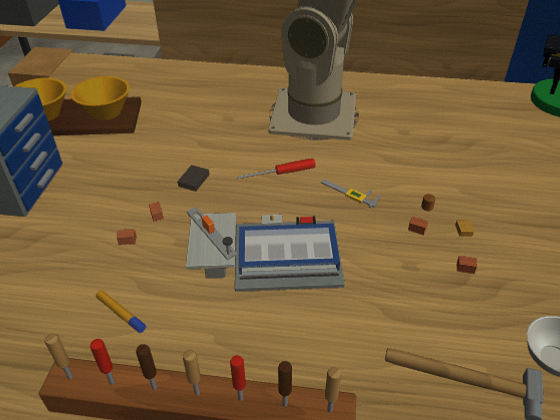

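```bash
python3 - <<'E'
import cv2
im=cv2.imread('pics/top0.png');c=im[140:300,110:450];cv2.imwrite('pics/top0c.png',cv2.resize(c,None,fx=2.35,fy=2.35,interpolation=cv2.INTER_CUBIC))
E
```

```text
(no output)
```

View pics/top0c.png

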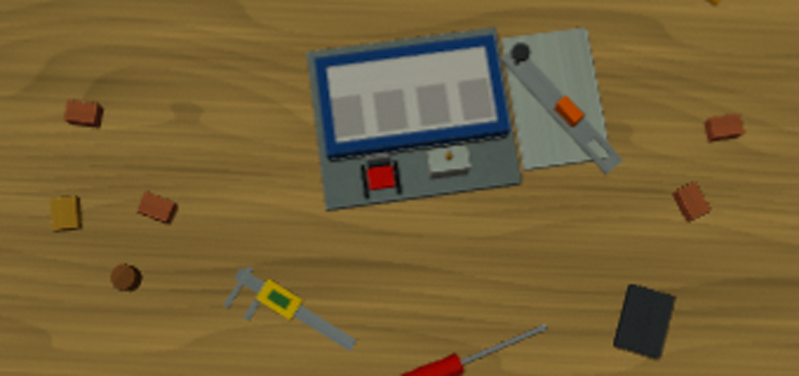

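The top view shows four copper blanks: two left (about 145,188 and 177,228) and two right (418,194 and 404,226). The red pad is at (272,216), the strap lies on the ledge with its lug at (352,187), and the jig is turned slightly. Next I measure these more exactly.

```bash
cat > fit.py <<'E'
from h import *
from scipy.optimize import least_squares
def fitjig(st,s,pts,px,w=None):
    pts=np.array(pts,float);px=np.array(px,float)
    def f(p):
        c,sn=np.cos(p[2]),np.sin(p[2]);R=np.array([[c,-sn,0],[sn,c,0],[0,0,1]])
        return (proj(st,s,pts@R.T+[p[0],p[1],0])-px).ravel()
    r=least_squares(f,[.5,0,0],x_scale=[.01,.01,.1]);return r.x,r.fun.reshape(-1,2)
def blanks(st,s,z0=None,box=(0,0,560,420),save=None):
    im=np.asarray(s['img']);hsv=cv2.cvtColor(im,cv2.COLOR_RGB2HSV)
    R,G,B=[im[...,i].astype(float) for i in range(3)]
    m=((R>60)&(R>1.65*G)&(G<1.6*B+8)&(R<200)).astype(np.uint8)
    n,l,stt,cen=cv2.connectedComponentsWithStats(m)
    out=[]
    for i in range(1,n):
        if stt[i,4]>40: out.append((stt[i].tolist(),cen[i],(l==i)))
    return out
def fitblank(st,s,mask,x0):
    # fit hull of box silhouette by soft mask IoU
    ys,xs=np.nonzero(mask);h=cv2.convexHull(np.stack([xs,ys],1).astype(np.int32)).reshape(-1,2)
    S=6;x1,y1=h.min(0)-8;x2,y2=h.max(0)+8
    M=cv2.resize(mask[y1:y2,x1:x2].astype(np.uint8),None,fx=S,fy=S,interpolation=cv2.INTER_NEAREST)
    V=np.array([[a,b,c] for a in(-.018,.018) for b in(-.012,.012) for c in(0,.024)])
    def cost(p):
        c,sn=np.cos(p[2]),np.sin(p[2]);R=np.array([[c,-sn,0],[sn,c,0],[0,0,1]])
        q=proj(st,s,V@R.T+[p[0],p[1],0]);q=((q-[x1,y1]+.5)*S)
        I=np.zeros_like(M);cv2.fillConvexPoly(I,cv2.convexHull(q.astype(np.float32)).astype(np.int32),1)
        return 1-(I&M).sum()/max(1,(I|M).sum())
    from scipy.optimize import minimize
    best=None
    for a in np.arange(0,np.pi,np.pi/6):
        r=minimize(cost,[x0[0],x0[1],a],method='Nelder-Mead',options=dict(initial_simplex=[[x0[0],x0[1],a],[x0[0]+.01,x0[1],a],[x0[0],x0[1]+.01,a],[x0[0],x0[1],a+.3]],xatol=1e-4,fatol=1e-4))
        if best is None or r.fun<best.fun:best=r
    return best.x,best.fun
E
python3 - <<'E'
from fit import *
np.set_printoptions(precision=4,suppress=True)
st,s=snap('top','top1')
c=lambda u,v:(110+u/2.35,140+v/2.35)
p,r=fitjig(st,s,[[.055,.1,.052],[.055,-.1,.052],[-.055,-.1,.052],[-.055,.1,.052]],[c(313,55),c(495,32),c(508,133),c(328,158)])
print('jig',p,r)
C,S=np.cos(p[2]),np.sin(p[2])
Ri=np.array([[C,S],[-S,C]])
for n,u,z in(('pad',(381,178),.037),('free',(448,156),.063),('pivot',(520,50),.091),('lug',(569,110),.083),('slot',(597,149),.057)):
    w=onz(st,s,c(*u),z);print(n,w,Ri@(w[:2]-p[:2]))
for b in blanks(st,s):
    w=onz(st,s,b[1],.012);print(b[0],w, *fitblank(st,s,b[2],w))
E
```

```text
jig [ 0.5684 -0.0031  0.1806] [[ 0.474   1.2278]
 [-0.4343  1.1248]
 [ 0.7874 -0.9931]
 [-0.8237 -1.2699]]
pad [0.4767 0.0255 0.037 ] [-0.085   0.0447]
free [ 0.4989 -0.0451  0.063 ] [-0.0759 -0.0288]
pivot [ 0.6113 -0.1163  0.091 ] [ 0.0219 -0.119 ]
lug [ 0.5501 -0.1701  0.083 ] [-0.048 -0.161]
slot [ 0.5151 -0.2049  0.057 ] [-0.0886 -0.1889]
[298, 30, 9, 22, 91] [ 1.0085 -0.0331  0.012 ] [ 1.0078 -0.0355  3.0955] 0.46417092077897526
[378, 34, 13, 21, 104] [ 1.0077 -0.2715  0.012 ] [ 1.0074 -0.274  -0.3769] 0.43771532184950135
[266, 210, 12, 11, 104] [0.4828 0.0275 0.012 ] [0.483  0.0269 1.7765] 0.3150384193194292
[269, 291, 38, 22, 342] [ 0.2646 -0.022   0.012 ] [ 0.2576 -0.0068 -1.1452] 0.6067548417572035
```

```bash
python3 - <<'E'
import re
t=open('fit.py').read()
t=t.replace("m=((R>60)&(R>1.65*G)&(G<1.6*B+8)&(R<200)).astype(np.uint8)","H,Sx,Vx=hsv[...,0],hsv[...,1],hsv[...,2]\n    m=(((H<11)|(H>175))&(Sx>95)&(Sx<215)&(Vx>50)).astype(np.uint8)")
open('fit.py','w').write(t)
E
python3 - <<'E'
from fit import *
np.set_printoptions(precision=4,suppress=True)
st,s=snap('top','top2')
im=np.asarray(s['img']);hsv=cv2.cvtColor(im,cv2.COLOR_RGB2HSV)
for x,y in((145,188),(177,228),(418,194),(404,226),(138,230),(164,258)):print(im[y,x],hsv[y,x])
for b in blanks(st,s):
    w=onz(st,s,b[1],.012);print(b[0],w, *fitblank(st,s,b[2],w))
for q,u in(('brass',(138,231)),('plug',(164,257))):print(q,onz(st,s,u,.01))
E
```

```text
[118  62  30] [ 11 190 118]
[119  61  31] [ 10 189 119]
[123  63  31] [ 10 191 123]
[118  62  32] [ 10 186 118]
[128  95  20] [ 21 215 128]
[87 52 19] [ 15 199  87]
[139, 185, 13, 8, 53] [0.5384 0.3659 0.012 ] [0.5396 0.3669 1.2682] 0.6815651880586946
[410, 190, 16, 10, 73] [ 0.5548 -0.3541  0.012 ] [ 0.5563 -0.3543  1.8728] 0.5627705627705628
[396, 219, 15, 15, 76] [ 0.4687 -0.315   0.012 ] [ 0.4715 -0.3169  3.687 ] 0.5499753005104562
brass [0.4252 0.3733 0.01  ]
plug [0.3613 0.2983 0.01  ]
```

```bash
sed -i 's/(H<11)/(H<14)/; s/(Sx>95)/(Sx>110)/;s/(Sx<215)/(Sx<225)/' fit.py
python3 - <<'E'
from fit import *
np.set_printoptions(precision=4,suppress=True)
st,s=snap('top','top2')
for b in blanks(st,s):
    w=onz(st,s,b[1],.012)
    if b[0][4]<400 and .35<w[0]<.8: print(b[0],w, *fitblank(st,s,b[2],w))
E
```

```text
[137, 183, 17, 11, 128] [0.5416 0.3688 0.012 ] [0.5408 0.3668 1.4565] 0.25590806086112006
[410, 189, 16, 11, 144] [ 0.5576 -0.3561  0.012 ] [ 0.5577 -0.3566  1.8073] 0.15172865803703095
[396, 218, 16, 16, 148] [ 0.4713 -0.3177  0.012 ] [ 0.4711 -0.3174  0.5023] 0.12643678160919536
[169, 222, 16, 13, 133] [0.4375 0.2739 0.012 ] [0.4371 0.2725 1.2473] 0.17088055797733215
```

Request:
{"method": "step_arm", "body": {
  "rows": [
    {"xyz":[0.0,-0.06,0],"twist":0,"fingers":0},
    {"xyz":[0.0,-0.06,0],"twist":0,"fingers":0},
    {"xyz":[0.0,-0.06,0],"twist":0,"fingers":0},
    {"xyz":[0.0,-0.06,0],"twist":0,"fingers":0},
    {"xyz":[0.0,-0.06,0],"twist":0,"fingers":0}
  ]
}}

```text
time_s: 2.12
position: [0.1028, 0.3065, 0.2335]
tcp_rot: [[-0.948, 0.318, 0.0], [0.318, 0.948, 0.001], [-0.0, 0.001, -1.0]]
force: [-0.1, 0.2, 1.6]
width: 0.0446
```

```bash
cat > mv.py <<'E'
from h import *
def plan(tgt,yaw_deg=None,n=5,start=None,pr=True):
    """tgt world xyz; yaw_deg: world angle of tool x mod 180"""
    st=read_state();R=np.array(st['tcp_rot']);p=np.array(st['position']);y=np.degrees(np.arctan2(R[1,0],R[0,0]))
    if start is not None:p,y=np.array(start[:3],float),start[3]
    d=0
    if yaw_deg is not None:
        d=(yaw_deg-y+180)%360-180
    v=(np.array(tgt)-p)/n
    for i in range(n):
        a=np.radians(y+d*i/n);c,s=np.cos(a),np.sin(a)
        print('[%.4f, %.4f, %.4f] tw %.1f'%(c*v[0]+s*v[1],s*v[0]-c*v[1],-v[2],-d/n))
    return (*tgt,y+d)
E
python3 - <<'E'
from mv import *
plan((.50,-.01,.25),190.35,9)
E
```

```text
[-0.0530, -0.0193, -0.0018] tw -3.2
[-0.0519, -0.0222, -0.0018] tw -3.2
[-0.0505, -0.0251, -0.0018] tw -3.2
[-0.0490, -0.0279, -0.0018] tw -3.2
[-0.0474, -0.0306, -0.0018] tw -3.2
[-0.0456, -0.0332, -0.0018] tw -3.2
[-0.0437, -0.0357, -0.0018] tw -3.2
[-0.0416, -0.0381, -0.0018] tw -3.2
[-0.0394, -0.0404, -0.0018] tw -3.2
```

Request:
{"method": "step_arm", "body": {
  "rows": [
    {"xyz":[-0.053,-0.019,-0.002],"twist":-3.2,"fingers":0},
    {"xyz":[-0.052,-0.022,-0.002],"twist":-3.2,"fingers":0},
    {"xyz":[-0.05,-0.025,-0.002],"twist":-3.2,"fingers":0},
    {"xyz":[-0.049,-0.028,-0.002],"twist":-3.2,"fingers":0},
    {"xyz":[-0.047,-0.031,-0.002],"twist":-3.2,"fingers":0}
  ]
}}

```text
time_s: 2.75
position: [0.3245, 0.131, 0.2439]
tcp_rot: [[-0.999, 0.043, 0.001], [0.043, 0.999, 0.001], [-0.001, 0.001, -1.0]]
force: [0.2, 1.0, 0.4]
width: 0.0018
```

Request:
{"method": "step_arm", "body": {
  "rows": [
    {"xyz":[-0.046,-0.033,-0.002],"twist":-3.2,"fingers":0},
    {"xyz":[-0.044,-0.036,-0.002],"twist":-3.2,"fingers":0},
    {"xyz":[-0.042,-0.038,-0.002],"twist":-3.2,"fingers":0},
    {"xyz":[-0.039,-0.04,-0.002],"twist":-3.2,"fingers":0},
    {"xyz":[0,0,0],"twist":0,"fingers":0}
  ]
}}

```text
time_s: 3.38
position: [0.502, -0.0114, 0.2513]
tcp_rot: [[-0.985, -0.175, 0.0], [-0.175, 0.985, -0.007], [0.001, -0.006, -1.0]]
force: [-0.4, 1.1, -0.5]
width: 0.0004
```

```bash
python3 - <<'E'
from h import *
st,s=snap('wrist','w1');print(st['time_s'],st['position'],st['tcp_rot'])
E
```

```text
3.375 [ 0.50200733 -0.01138477  0.25127064] [[-9.84652128e-01 -1.74528419e-01  1.30220985e-04]
 [-1.74525541e-01  9.84631017e-01 -6.52662291e-03]
 [ 1.01086156e-03 -6.44918003e-03 -9.99978693e-01]]
```

View pics/w1.png

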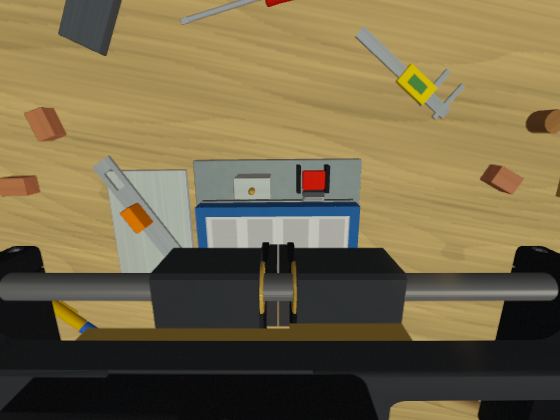

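The wrist view, with image up pointing towards the robot, shows the lid's front corners at (197,204) and (358,204). The red pad is at (313,180), the brass bolt at (252,190), the lug at (136,218) and the slot at (116,180).

```bash
python3 - <<'E'
from fit import *
from mv import plan
np.set_printoptions(precision=4,suppress=True)
im=cv2.imread('pics/w1.png');c=im[150:250,90:370];cv2.imwrite('pics/w1c.png',cv2.resize(c,None,fx=2.85,fy=2.85,interpolation=cv2.INTER_CUBIC))
st,s=snap('wrist','w2')
p,r=fitjig(st,s,[[-.055,-.1,.052],[-.055,.1,.052],[-.064,-.008,.052],[-.064,-.052,.052]],[(197,204),(358,204),(271,197),(234,197)])
print('jig',p,r)
C,S=np.cos(p[2]),np.sin(p[2]);Ri=np.array([[C,S],[-S,C]])
for n,u,z in(('pad',(313,180),.037),('free',(252,190),.063),('lug',(136,218),.083),('slot',(116,180),.057)):
    w=onz(st,s,u,z);print(n,w,Ri@(w[:2]-p[:2]))
for b in blanks(st,s):
    w=onz(st,s,b[1],.012)
    if b[0][4]<1500 and .35<w[0]<.8: print(b[0],w, *fitblank(st,s,b[2],w))
E
```

```text
jig [0.5666 0.0005 0.1763] [[-2.1889  0.241 ]
 [ 2.2719  0.2182]
 [-0.2277 -0.0679]
 [ 0.1357 -0.0561]]
pad [0.4782 0.0292 0.037 ] [-0.082   0.0438]
free [ 0.4984 -0.0415  0.063 ] [-0.0746 -0.0293]
lug [ 0.5484 -0.1635  0.083 ] [-0.0467 -0.1582]
slot [ 0.5157 -0.2005  0.057 ] [-0.0854 -0.1889]
[22, 108, 42, 34, 939] [ 0.472  -0.3185  0.012 ] [ 0.4724 -0.3177  0.4066] 0.10022918665387481
[478, 166, 42, 29, 737] [0.4378 0.2738 0.012 ] [0.4382 0.2731 1.3293] 0.10444828403970596Traceback (most recent call last):
  File "<stdin>", line 13, in <module>
  File "fit.py", line 23, in fitblank
    M=cv2.resize(mask[y1:y2,x1:x2].astype(np.uint8),None,fx=S,fy=S,interpolation=cv2.INTER_NEAREST)
cv2.error: OpenCV(4.12.0) /io/opencv/modules/imgproc/src/resize.cpp:4208: error: (-215:Assertion failed) !ssize.empty() in function 'resize'
```

View pics/w1c.png

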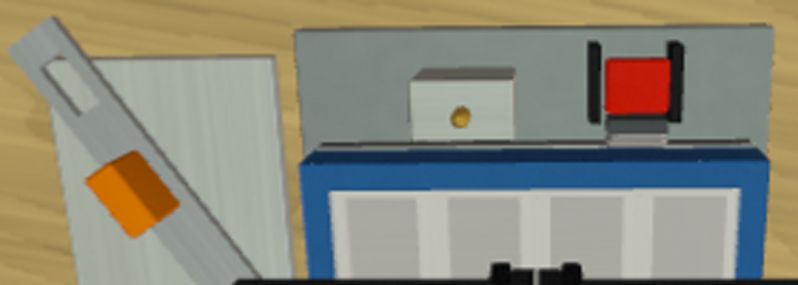

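```bash
python3 - <<'E'
from mv import *
e=plan((.4708,.0493,.07),190.1,4)
E
```

```text
[0.0047, 0.0154, 0.0453] tw 0.0
[0.0047, 0.0154, 0.0453] tw 0.0
[0.0047, 0.0154, 0.0453] tw 0.0
[0.0047, 0.0154, 0.0453] tw 0.0
```

Request:
{"method": "step_arm", "body": {
  "rows": [
    {"xyz":[0.005,0.015,0.045],"twist":0,"fingers":0.35},
    {"xyz":[0.005,0.015,0.045],"twist":0,"fingers":0.35},
    {"xyz":[0.005,0.015,0.045],"twist":0,"fingers":0.35},
    {"xyz":[0.004,0.016,0.045],"twist":0,"fingers":0.35},
    {"xyz":[0,0,0],"twist":0,"fingers":0.35}
  ]
}}

```text
time_s: 4.1
position: [0.4677, 0.0502, 0.0699]
tcp_rot: [[-0.984, -0.18, -0.005], [-0.18, 0.984, 0.0], [0.005, 0.001, -1.0]]
force: [-0.0, -0.3, 1.5]
width: 0.03
```

```bash
python3 - <<'E'
from h import *
st,s=snap('wrist','w3');print(st['time_s'],st['position'],st['force'],st['width'])
E
```

```text
4.1 [0.46767451 0.05018132 0.06987186] [-0.04706123 -0.27108399  1.50551127] 0.02995934777162445
```

View pics/w3.png

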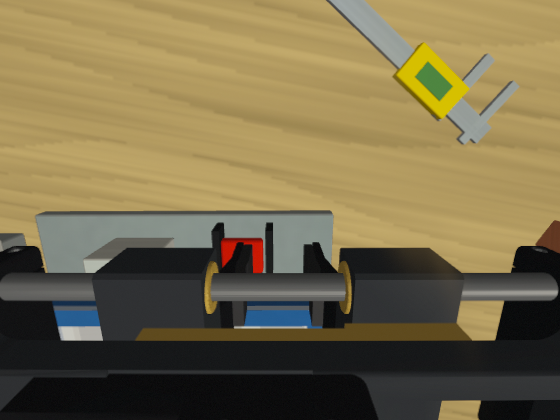

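The left finger (columns about 235–252) is over the red pad (221–264), between its cheeks. Now I press.

Request:
{"method": "step_arm", "body": {
  "rows": [
    {"xyz":[0,0,0.012],"twist":0,"fingers":0.35},
    {"xyz":[0,0,0.008],"twist":0,"fingers":0.35},
    {"xyz":[0,0,0.005],"twist":0,"fingers":0.35},
    {"xyz":[0,0,0.003],"twist":0,"fingers":0.35},
    {"xyz":[0,0,0.002],"twist":0,"fingers":0.35}
  ]
}}

```text
time_s: 4.78
position: [0.4701, 0.0483, 0.0413]
tcp_rot: [[-0.984, -0.178, -0.001], [-0.178, 0.984, -0.0], [0.001, 0.0, -1.0]]
force: [-5.7, -0.8, 5.4]
width: 0.0308
```

```bash
python3 - <<'E'
from h import *
st,s=snap('scene','s3');print(st['time_s'],st['position'],st['force'],st['width'])
E
```

```text
4.775 [0.4701054  0.04830117 0.04133309] [-5.68882423 -0.81999032  5.39020355] 0.03079109994510708
```

View pics/s3.png

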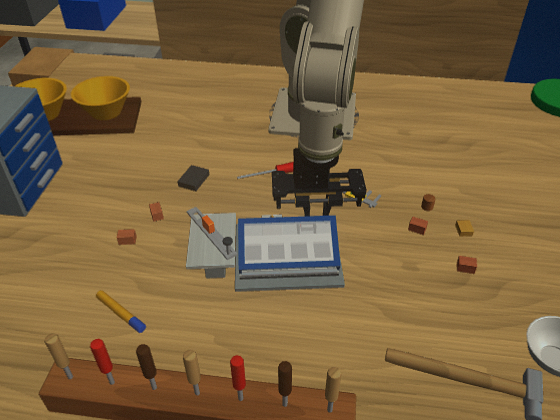

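The pad is down (5.4 N) and the −x force suggests the lid's edge is touching the finger. I back off towards the robot and up.

Request:
{"method": "step_arm", "body": {
  "rows": [
    {"xyz":[0.008,0,0],"twist":0,"fingers":0.35},
    {"xyz":[0.006,0,-0.003],"twist":0,"fingers":0.35},
    {"xyz":[0.02,0,-0.02],"twist":0,"fingers":0.35},
    {"xyz":[0.04,0,-0.03],"twist":0,"fingers":0.35},
    {"xyz":[0.01,0,-0.03],"twist":0,"fingers":0.35}
  ]
}}

```text
time_s: 5.45
position: [0.3982, 0.0377, 0.1163]
tcp_rot: [[-0.984, -0.179, -0.006], [-0.179, 0.984, 0.002], [0.006, 0.003, -1.0]]
force: [0.3, 0.5, 0.2]
width: 0.0304
```

```bash
python3 - <<'E'
from h import *
st,s=snap('scene','s4');print(st['time_s'],st['position'],st['force'],st['width'])
E
```

```text
5.45 [0.39815193 0.03771941 0.11627731] [0.32487473 0.47829804 0.24392127] 0.030418137723674372
```

View pics/s4.png

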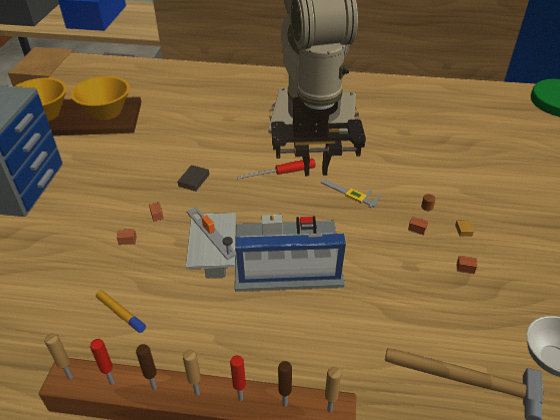

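The lid is up. I look at the tray from above.

```bash
python3 - <<'E'
from mv import *
e=plan((.59,.0,.25),190.1,5)
st,s=snap('top','t5')
im=cv2.imread('pics/t5.png');c=im[140:300,110:450];cv2.imwrite('pics/t5c.png',cv2.resize(c,None,fx=2.35,fy=2.35,interpolation=cv2.INTER_CUBIC))
E
```

```text
[-0.0361, -0.0141, -0.0260] tw 0.0
[-0.0361, -0.0141, -0.0260] tw 0.0
[-0.0361, -0.0141, -0.0260] tw 0.0
[-0.0361, -0.0141, -0.0260] tw 0.0
[-0.0361, -0.0141, -0.0260] tw 0.0
```

View pics/t5c.png

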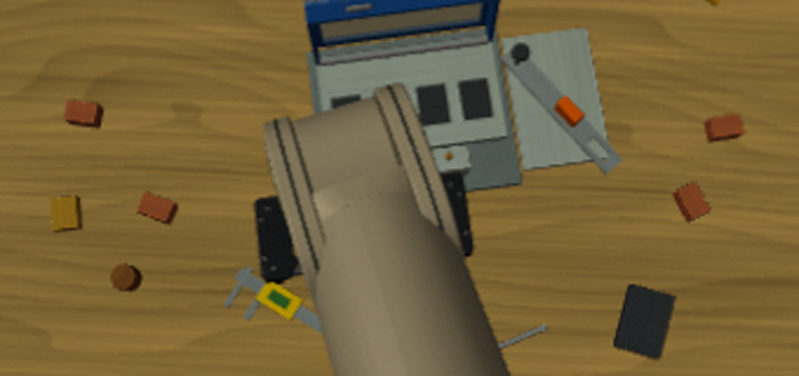

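Request:
{"method": "step_arm", "body": {
  "rows": [
    {"xyz":[0,0,-0.06],"twist":0,"fingers":0.35},
    {"xyz":[-0.04,-0.001,-0.06],"twist":0,"fingers":0.35},
    {"xyz":[-0.06,-0.001,-0.014],"twist":0,"fingers":0.35},
    {"xyz":[-0.06,-0.001,0],"twist":0,"fingers":0.35},
    {"xyz":[-0.022,0,0],"twist":0,"fingers":0.35}
  ]
}}

```text
time_s: 6.18
position: [0.5289, 0.06, 0.2348]
tcp_rot: [[-0.985, -0.17, -0.029], [-0.17, 0.985, 0.006], [0.028, 0.011, -1.0]]
force: [-0.4, 0.6, 1.3]
width: 0.0308
```

Request:
{"method": "step_arm", "body": {
  "rows": [
    {"xyz":[0,0,0],"twist":0,"fingers":0.35},
    {"xyz":[0,0,0],"twist":0,"fingers":0.35},
    {"xyz":[0,0,0],"twist":0,"fingers":0.35},
    {"xyz":[0,0,0],"twist":0,"fingers":0.35},
    {"xyz":[0,0,0],"twist":0,"fingers":0.35}
  ]
}}

```text
time_s: 6.8
position: [0.5273, 0.0592, 0.2359]
tcp_rot: [[-0.985, -0.169, -0.03], [-0.169, 0.986, 0.01], [0.028, 0.015, -1.0]]
force: [-0.1, -1.1, 0.0]
width: 0.0304
```

```bash
python3 - <<'E'
from h import *
st,s=snap('wrist','w5');print(st['time_s'],st['position'],st['force'],st['width'])
import pickle;pickle.dump((st,s),open('w5.pkl','wb'))
E
```

```text
6.8 [0.52725591 0.05921873 0.23588411] [-0.13458956 -1.14601108  0.01038993] 0.030384229992972536
```

View pics/w5.png

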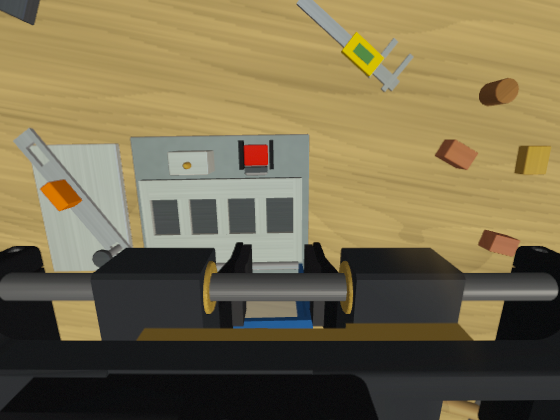

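The tray's four pockets sit at about (166,217), (204,217), (242,216) and (280,215), all empty. I fit them precisely.

```bash
python3 - <<'E'
from fit import *
import pickle
np.set_printoptions(precision=4,suppress=True)
st,s=pickle.load(open('w5.pkl','rb'))
g=cv2.cvtColor(np.asarray(s['img']),cv2.COLOR_RGB2GRAY)
m=((g<110)).astype(np.uint8);m[:190]=0;m[245:]=0;m[:,:145]=0;m[:,300:]=0
n,l,ss,c=cv2.connectedComponentsWithStats(m)
P=[];C=[]
for i in range(1,n):
    if ss[i,4]>400:
        print(ss[i],c[i]);
        ct=cv2.findContours((l==i).astype(np.uint8),0,1)[0][0];print(cv2.minAreaRect(ct)); C.append(c[i])
C.sort(key=lambda q:q[0])
J=[[-.008,y,.024] for y in(-.072,-.024,.024,.072)]
C=C[-4:]
for J2,C2 in((J,C),(J+[[-.084,.044,.037],[-.077,-.03,.063]],C+[(256,155),(186.5,165.5)])):
    p,r=fitjig(st,s,J2,C2);print(p);print(r)
for b in blanks(st,s):
    w=onz(st,s,b[1],.012)
    if 200<b[0][4]<1500 and .35<w[0]<.8 and b[0][1]>10:
        try:print(b[0],w, *fitblank(st,s,b[2],w))
        except Exception as e:print(e)
E
```

```text
[190 199  28  35 879] [203.6758 216.1593]
((203.49337768554688, 216.4004669189453), (34.9224739074707, 25.543296813964844), 86.18592071533203)
[228 199  28  35 889] [241.4589 215.5579]
((241.4388427734375, 215.72622680664062), (34.358890533447266, 26.053483963012695), 88.02507019042969)
[266 198  27  35 917] [279.3969 214.9008]
((279.0, 215.0), (34.0, 26.0), 90.0)
[152 200  28  35 864] [165.6921 216.9329]
((165.59901428222656, 216.9901123046875), (36.51786422729492, 24.676923751831055), 84.2894058227539)
[ 0.57   -0.0014  0.1843]
[[-0.3564 -0.008 ]
 [-0.1635  0.0802]
 [ 0.1944 -0.0035]
 [ 0.3278 -0.0306]]
[ 0.5706 -0.0009  0.1802]
[[ 0.0067  0.2475]
 [ 0.2024  0.4867]
 [ 0.5532  0.5537]
 [ 0.6697  0.677 ]
 [-0.4232  0.1311]
 [-0.8253 -1.6889]]
[435, 140, 43, 30, 777] [0.4376 0.2736 0.012 ] [0.4381 0.2728 1.3399] 0.11343122298499875
[479, 230, 41, 26, 673] [0.5414 0.3686 0.012 ] [0.5411 0.3684 1.4556] 0.09901913251034944
```

```bash
python3 - <<'E'
from mv import *
print(read_state()['joint_pos'])
e=plan((.438,.273,.12),256.7,10)
E
```

```text
[-1.17693066  0.24796886  1.15904341  1.72774866 -0.243317    1.34972493
  1.7724112 ]
[0.0052, 0.0226, 0.0116] tw -6.7
[0.0025, 0.0230, 0.0116] tw -6.7
[-0.0002, 0.0232, 0.0116] tw -6.7
[-0.0029, 0.0230, 0.0116] tw -6.7
[-0.0055, 0.0225, 0.0116] tw -6.7
[-0.0081, 0.0217, 0.0116] tw -6.7
[-0.0106, 0.0206, 0.0116] tw -6.7
[-0.0129, 0.0192, 0.0116] tw -6.7
[-0.0151, 0.0176, 0.0116] tw -6.7
[-0.0170, 0.0157, 0.0116] tw -6.7
```

Request:
{"method": "step_arm", "body": {
  "rows": [
    {"xyz":[0.005,0.023,0.012],"twist":-6.7,"fingers":0.5},
    {"xyz":[0.0025,0.023,0.012],"twist":-6.7,"fingers":0.5},
    {"xyz":[0,0.023,0.012],"twist":-6.7,"fingers":0.5},
    {"xyz":[-0.003,0.023,0.012],"twist":-6.7,"fingers":0.5},
    {"xyz":[-0.0055,0.0225,0.012],"twist":-6.7,"fingers":0.5}
  ]
}}

```text
time_s: 7.48
position: [0.4808, 0.1675, 0.1778]
tcp_rot: [[-0.726, -0.687, -0.03], [-0.688, 0.726, 0.009], [0.015, 0.027, -1.0]]
force: [1.0, 0.6, 0.5]
width: 0.0433
```

```bash
python3 - <<'E'
from mv import *
st=read_state();print(st['joint_pos'],st['tcp_rot'])
e=plan((.438,.273,.12),256.7,5)
E
```

```text
[-1.30531145  0.19008887  1.00204529  1.85764826 -0.18993569  1.21268281
  2.08906667] [[-0.72587164 -0.68718214 -0.0298508 ]
 [-0.68765917  0.72597515  0.00921714]
 [ 0.01533708  0.02721764 -0.99951187]]
[-0.0083, 0.0212, 0.0116] tw -6.6
[-0.0107, 0.0201, 0.0116] tw -6.6
[-0.0130, 0.0187, 0.0116] tw -6.6
[-0.0150, 0.0171, 0.0116] tw -6.6
[-0.0169, 0.0152, 0.0116] tw -6.6
```

Request:
{"method": "step_arm", "body": {
  "rows": [
    {"xyz":[-0.008,0.021,0.012],"twist":-6.6,"fingers":0.5},
    {"xyz":[-0.011,0.02,0.012],"twist":-6.6,"fingers":0.5},
    {"xyz":[-0.013,0.019,0.012],"twist":-6.6,"fingers":0.5},
    {"xyz":[-0.015,0.017,0.012],"twist":-6.6,"fingers":0.5},
    {"xyz":[-0.017,0.015,0.011],"twist":-6.6,"fingers":0.5}
  ]
}}

```text
time_s: 8.1
position: [0.4372, 0.2736, 0.1209]
tcp_rot: [[-0.235, -0.972, -0.03], [-0.972, 0.234, 0.009], [-0.002, 0.031, -1.0]]
force: [0.6, 0.1, 0.8]
width: 0.0437
```

```bash
python3 - <<'E'
from mv import *
st,s=snap('wrist','w6');print(st['joint_pos'],st['tcp_rot'])
e=plan((.438,.273,.02),256.7,3)
E
```

```text
[-1.34924364  0.25781966  0.82065163  1.90225431 -0.23771178  1.0946784
  2.47429046] [[-0.23460101 -0.9716278  -0.03002971]
 [-0.97209029  0.23443518  0.00897868]
 [-0.00168392  0.03129799 -0.99950868]]
[0.0009, -0.0012, 0.0332] tw 0.1
[0.0009, -0.0012, 0.0332] tw 0.1
[0.0009, -0.0012, 0.0332] tw 0.1
```

View pics/w6.png

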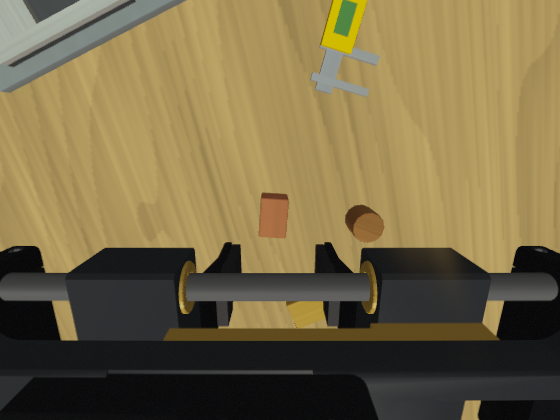

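```bash
cat > mv.py <<'E'
from h import *
from scipy.spatial.transform import Rotation as Ro
def plan(tgt,yaw_deg=None,n=5,start=None,pr=True):
    st=read_state();R=np.array(st['tcp_rot']);p=np.array(st['position']);y=np.degrees(np.arctan2(R[1,0],R[0,0]))
    if start is not None:p,R,y=start
    d=0
    if yaw_deg is not None: d=(yaw_deg-y+180)%360-180
    v=(np.array(tgt)-p)/n
    for i in range(n):
        t=R.T@v
        print('[%.4f, %.4f, %.4f] tw %.1f'%(*t,-d/n))
        R=R@Ro.from_euler('z',-d/n,degrees=True).as_matrix()
    return np.array(tgt),R,y+d
E
python3 - <<'E'
from fit import *
from mv import *
np.set_printoptions(precision=4,suppress=True)
st,s=snap('wrist','w7')
for b in blanks(st,s):
    w=onz(st,s,b[1],.012)
    if b[0][4]>300 and b[0][1]<260:print(b[0],w)
    if 258<b[1][0]<290 and 190<b[1][1]<240:print(fitblank(st,s,b[2],w))
e=plan((.438,.273,.02),256.7,3)
E
```

```text
[256, 191, 30, 45, 1191] [0.4376 0.2733 0.012 ]
(array([0.4377, 0.2729, 1.2507]), np.float64(0.07197347319145242))
[0.0005, -0.0019, 0.0334] tw -0.1
[0.0005, -0.0019, 0.0334] tw -0.1
[0.0005, -0.0019, 0.0334] tw -0.1
```

Request:
{"method": "step_arm", "body": {
  "rows": [
    {"xyz":[0.0005,-0.002,0.033],"twist":1.5,"fingers":0.5},
    {"xyz":[0.0005,-0.002,0.033],"twist":1.5,"fingers":0.5},
    {"xyz":[0.0005,-0.002,0.025],"twist":0,"fingers":0.5},
    {"xyz":[0,0,0.009],"twist":0,"fingers":0.5},
    {"xyz":[0,0,0],"twist":0,"fingers":0.5}
  ]
}}

```text
time_s: 8.82
position: [0.4402, 0.2703, 0.0214]
tcp_rot: [[-0.29, -0.956, -0.03], [-0.957, 0.29, 0.008], [0.001, 0.031, -1.0]]
force: [-0.2, 0.6, 0.2]
width: 0.0437
```

Request:
{"method": "step_arm", "body": {
  "rows": [
    {"xyz":[0,0,0],"twist":0,"fingers":0.2},
    {"xyz":[0,0,0],"twist":0,"fingers":0.1},
    {"xyz":[0,0,0],"twist":0,"fingers":0.0},
    {"xyz":[0,0,0],"twist":0,"fingers":0.0},
    {"xyz":[0,0,0],"twist":0,"fingers":0.0}
  ]
}}

```text
time_s: 9.45
position: [0.4401, 0.2711, 0.0216]
tcp_rot: [[-0.289, -0.957, -0.03], [-0.957, 0.288, 0.009], [-0.0, 0.031, -1.0]]
force: [-2.4, -0.2, 7.1]
width: 0.0238
```

```bash
python3 - <<'E'
from mv import *
st=read_state();print(st['width'],st['position'],st['joint_pos'])
c,s=.9835,.181
e=plan((.438,.273,.13),None,3)
e=plan((.5491,.0684,.13),190.4,7,e)
e=plan((.5491,.0684,.05),None,3,e)
E
```

```text
0.023808423477582368 [0.4400505  0.27113345 0.02161337] [-1.24793508  0.42333898  0.73436619  1.97005413 -0.38794452  0.90786582
  2.54204082]
[-0.0004, 0.0020, -0.0361] tw 0.0
[-0.0004, 0.0020, -0.0361] tw 0.0
[-0.0004, 0.0020, -0.0361] tw 0.0
[0.0234, -0.0236, -0.0008] tw 9.0
[0.0194, -0.0270, -0.0008] tw 9.0
[0.0150, -0.0297, -0.0008] tw 9.0
[0.0102, -0.0317, -0.0008] tw 9.0
[0.0051, -0.0329, -0.0008] tw 9.0
[-0.0001, -0.0333, -0.0008] tw 9.0
[-0.0053, -0.0328, -0.0008] tw 9.0
[-0.0007, -0.0004, 0.0267] tw 0.0
[-0.0007, -0.0004, 0.0267] tw 0.0
[-0.0007, -0.0004, 0.0267] tw 0.0
```

Request:
{"method": "step_arm", "body": {
  "rows": [
    {"xyz":[0,0.001,-0.015],"twist":0,"fingers":0},
    {"xyz":[0,0.002,-0.03],"twist":0,"fingers":0},
    {"xyz":[0,0.002,-0.036],"twist":0,"fingers":0},
    {"xyz":[0,0.002,-0.028],"twist":0,"fingers":0},
    {"xyz":[0,0,0],"twist":0,"fingers":0}
  ]
}}

```text
time_s: 10.07
position: [0.4375, 0.2725, 0.1325]
tcp_rot: [[-0.289, -0.957, -0.028], [-0.957, 0.289, 0.012], [-0.004, 0.03, -1.0]]
force: [-0.6, -0.5, -1.9]
width: 0.0237
```

Request:
{"method": "step_arm", "body": {
  "rows": [
    {"xyz":[0.023,-0.024,-0.001],"twist":9,"fingers":0},
    {"xyz":[0.019,-0.027,-0.001],"twist":9,"fingers":0},
    {"xyz":[0.015,-0.03,-0.001],"twist":9,"fingers":0},
    {"xyz":[0.01,-0.032,-0.001],"twist":9,"fingers":0},
    {"xyz":[0.005,-0.033,-0.001],"twist":9,"fingers":0}
  ]
}}

```text
time_s: 10.7
position: [0.5171, 0.1247, 0.1308]
tcp_rot: [[-0.883, -0.468, -0.031], [-0.468, 0.884, 0.008], [0.023, 0.022, -0.999]]
force: [0.4, 0.5, -1.7]
width: 0.0238
```

```bash
python3 - <<'E'
from mv import *
st=read_state();print(st['width'],st['position'],st['joint_pos'])
e=plan((.5491,.0684,.13),190.4,3)
E
```

```text
0.02384778520651161 [0.51712817 0.12471281 0.1308402 ] [-1.16109407  0.35972604  1.01959279  1.850831   -0.34930282  1.15057809
  2.04343011]
[-0.0006, -0.0216, -0.0002] tw 5.8
[-0.0028, -0.0214, -0.0002] tw 5.8
[-0.0050, -0.0210, -0.0002] tw 5.8
```

Request:
{"method": "step_arm", "body": {
  "rows": [
    {"xyz":[-0.0005,-0.0215,0],"twist":5.8,"fingers":0},
    {"xyz":[-0.003,-0.0215,0],"twist":5.8,"fingers":0},
    {"xyz":[-0.005,-0.021,0],"twist":5.8,"fingers":0},
    {"xyz":[0,0,0],"twist":0,"fingers":0},
    {"xyz":[0,0,0],"twist":0,"fingers":0}
  ]
}}

```text
time_s: 11.32
position: [0.549, 0.0702, 0.1295]
tcp_rot: [[-0.981, -0.189, -0.031], [-0.189, 0.982, 0.009], [0.029, 0.014, -0.999]]
force: [0.4, 0.3, -2.1]
width: 0.0235
```

```bash
python3 - <<'E'
from mv import *
st,s=snap('wrist','w8');print(st['width'],st['position'],st['tcp_rot'])
e=plan((.5491,.0684,.05),190.4,3)
E
```

```text
0.023500883069933337 [0.54897573 0.0701887  0.12947319] [[-0.98148126 -0.18900687 -0.03115983]
 [-0.18935268  0.98187217  0.00852129]
 [ 0.02898439  0.01426369 -0.99947809]]
[-0.0006, -0.0011, 0.0265] tw 0.2
[-0.0006, -0.0011, 0.0265] tw 0.2
[-0.0006, -0.0011, 0.0265] tw 0.2
```

View pics/w8.png

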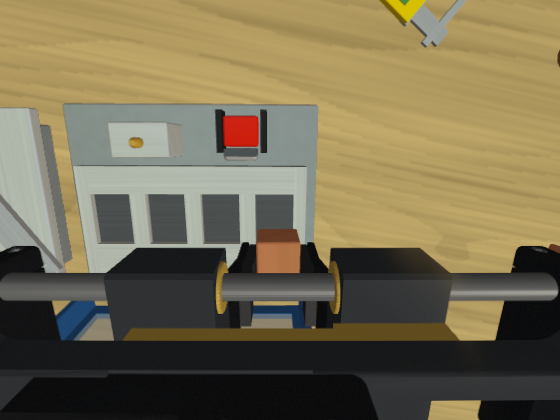

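```bash
python3 - <<'E'
from fit import *
np.set_printoptions(precision=4,suppress=True)
st,s=snap('wrist','w9')
g=cv2.cvtColor(np.asarray(s['img']),cv2.COLOR_RGB2GRAY)
m=(g<110).astype(np.uint8);m[:185]=0;m[248:]=0;m[:,:90]=0;m[:,300:]=0
n,l,ss,c=cv2.connectedComponentsWithStats(m);C=[];
for i in range(1,n):
    if ss[i,4]>900:print(ss[i],c[i]);C.append((c[i],ss[i]))
C.sort(key=lambda q:q[0][0]);C=C[:3]
J=[[-.008,y,.022] for y in(-.072,-.024,.024)]
print(fitjig(st,s,J,[q[0] for q in C]))
# front rim edge & sides at z .024: box extents
Jc=[];P=[]
for q,y in zip(C,(-.072,-.024,.024)):
    x0,y0,w,h,_=q[1]
    print(onz(st,s,(x0-.5,y0+h/2),.024),onz(st,s,(x0+w-.5,y0+h/2),.024),onz(st,s,(x0+w/2,y0-.5),.024),onz(st,s,(x0+w/2,y0+h-.5),.024))
E
```

```text
[  94  194   40   49 1640] [113.6226 217.8433]
[ 148  194   39   49 1710] [167.1632 217.8766]
[ 202  194   38   49 1759] [220.3405 217.9949]
[ 240  195   60   53 1934] [273.4105 220.1903]
(array([ 0.5701, -0.0015,  0.1855]), array([[-0.0647, -0.0038],
       [-0.0907,  0.0325],
       [ 0.1558, -0.0189]]))
[ 0.5787 -0.0903  0.024 ] [ 0.5721 -0.0553  0.024 ] [ 0.5525 -0.0737  0.024 ] [ 0.598 -0.071  0.024]
[ 0.5698 -0.0431  0.024 ] [ 0.5633 -0.0089  0.024 ] [ 0.5438 -0.0279  0.024 ] [ 0.589  -0.0232  0.024 ]
[0.5608 0.0042 0.024 ] [0.5545 0.0376 0.024 ] [0.5351 0.0181 0.024 ] [0.58   0.0246 0.024 ]
```

Request:
{"method": "step_arm", "body": {
  "rows": [
    {"xyz":[0,-0.001,0.026],"twist":0,"fingers":0},
    {"xyz":[0,-0.001,0.026],"twist":0,"fingers":0},
    {"xyz":[0,-0.001,0.026],"twist":0,"fingers":0},
    {"xyz":[0,0,0.004],"twist":0,"fingers":0},
    {"xyz":[0,0,0.0],"twist":0,"fingers":0}
  ]
}}

```text
time_s: 12.05
position: [0.5478, 0.0678, 0.0486]
tcp_rot: [[-0.982, -0.188, -0.03], [-0.188, 0.982, 0.009], [0.028, 0.014, -1.0]]
force: [-0.0, -0.0, -1.2]
width: 0.0239
```

```bash
python3 - <<'E'
from mv import *
st,s=snap('wrist','w10');print(st['width'],st['position'],st['force'])
e=plan((.5485,.0678,.0405),190.6,1)
E
```

```text
0.023944445312141464 [0.54784468 0.06781983 0.04862022] [-0.04069883 -0.04169604 -1.23638801]
[-0.0005, -0.0002, 0.0085] tw 0.3
```

View pics/w10.png

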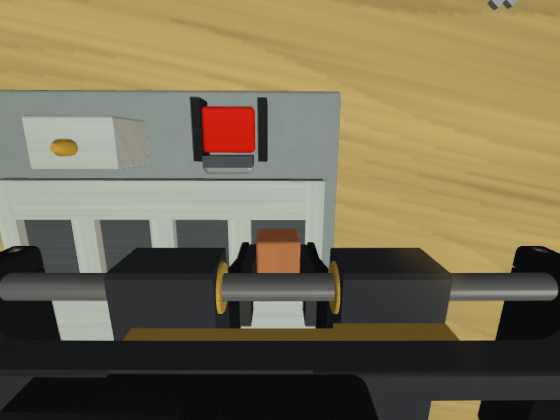

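The blank is centred over the outer-left pocket (columns 251–306). I lower and release.

Request:
{"method": "step_arm", "body": {
  "rows": [
    {"xyz":[-0.0005,0,0.005],"twist":0,"fingers":0},
    {"xyz":[0,0,0.0035],"twist":0,"fingers":0},
    {"xyz":[0,0,0],"twist":0,"fingers":0.35},
    {"xyz":[0,0,0],"twist":0,"fingers":0.38},
    {"xyz":[0,0,0.0],"twist":0,"fingers":0.38}
  ]
}}

```text
time_s: 12.72
position: [0.548, 0.0677, 0.0396]
tcp_rot: [[-0.982, -0.187, -0.03], [-0.188, 0.982, 0.009], [0.028, 0.014, -1.0]]
force: [0.7, -0.5, 0.2]
width: 0.0327
```

```bash
python3 - <<'E'
from mv import *
st=read_state();print(st['width'],st['position'],st['force'])
p=np.array(st['position'])
e=plan((p[0],p[1],.13),None,3)
# B1
e=plan((.541,.367,.13),83.4,12,e)
E
```

```text
0.03269054167690528 [0.54800171 0.06771401 0.03964226] [ 0.74866226 -0.49837032  0.18210313]
[0.0008, 0.0004, -0.0301] tw 0.0
[0.0008, 0.0004, -0.0301] tw 0.0
[0.0008, 0.0004, -0.0301] tw 0.0
[-0.0041, 0.0246, 0.0002] tw 9.0
[-0.0002, 0.0249, 0.0002] tw 9.0
[0.0037, 0.0247, 0.0002] tw 9.0
[0.0075, 0.0238, 0.0002] tw 9.0
[0.0111, 0.0224, 0.0002] tw 9.0
[0.0144, 0.0204, 0.0002] tw 9.0
[0.0174, 0.0179, 0.0002] tw 9.0
[0.0200, 0.0149, 0.0002] tw 9.0
[0.0221, 0.0117, 0.0002] tw 9.0
[0.0236, 0.0081, 0.0002] tw 9.0
[0.0246, 0.0043, 0.0002] tw 9.0
[0.0249, 0.0004, 0.0002] tw 9.0
```

Request:
{"method": "step_arm", "body": {
  "rows": [
    {"xyz":[0.001,0,-0.02],"twist":0,"fingers":0.38},
    {"xyz":[0.001,0,-0.035],"twist":0,"fingers":0.38},
    {"xyz":[0.001,0,-0.035],"twist":0,"fingers":0.38},
    {"xyz":[-0.004,0.025,0],"twist":9,"fingers":0.5},
    {"xyz":[0,0.025,0],"twist":9,"fingers":0.6}
  ]
}}

```text
time_s: 13.35
position: [0.5466, 0.1172, 0.132]
tcp_rot: [[-0.991, 0.131, -0.028], [0.131, 0.991, 0.01], [0.029, 0.007, -1.0]]
force: [0.2, 0.5, -0.4]
width: 0.0458
```

Request:
{"method": "step_arm", "body": {
  "rows": [
    {"xyz":[0.004,0.025,0],"twist":9,"fingers":0.6},
    {"xyz":[0.0075,0.024,0],"twist":9,"fingers":0.6},
    {"xyz":[0.011,0.022,0],"twist":9,"fingers":0.6},
    {"xyz":[0.0145,0.02,0],"twist":9,"fingers":0.6},
    {"xyz":[0.0175,0.018,0],"twist":9,"fingers":0.6}
  ]
}}

```text
time_s: 13.98
position: [0.543, 0.2425, 0.1327]
tcp_rot: [[-0.609, 0.793, -0.029], [0.793, 0.609, 0.009], [0.025, -0.018, -1.0]]
force: [0.4, -0.1, 1.4]
width: 0.052
```

```bash
python3 - <<'E'
from mv import *
st=read_state();print(st['joint_pos'],st['tcp_rot'])
e=plan((.541,.367,.13),83.4,5)
E
```

```text
[-1.35906958  0.69133736  1.24631239  1.69206865 -0.69319201  1.30096343
  0.69375938] [[-0.60878167  0.79279788 -0.02926438]
 [ 0.79293843  0.6092314   0.00925972]
 [ 0.02516987 -0.0175677  -0.99952882]]
[0.0200, 0.0149, 0.0008] tw 8.8
[0.0220, 0.0116, 0.0008] tw 8.8
[0.0236, 0.0081, 0.0008] tw 8.8
[0.0245, 0.0044, 0.0008] tw 8.8
[0.0249, 0.0006, 0.0008] tw 8.8
```

Request:
{"method": "step_arm", "body": {
  "rows": [
    {"xyz":[0.02,0.015,0.001],"twist":8.8,"fingers":0.6},
    {"xyz":[0.022,0.0115,0.001],"twist":8.8,"fingers":0.6},
    {"xyz":[0.0235,0.008,0.001],"twist":8.8,"fingers":0.6},
    {"xyz":[0.0245,0.0045,0.001],"twist":8.8,"fingers":0.6},
    {"xyz":[0.025,0.0005,0.001],"twist":8.8,"fingers":0.6}
  ]
}}

```text
time_s: 14.6
position: [0.5401, 0.3672, 0.129]
tcp_rot: [[0.112, 0.993, -0.029], [0.994, -0.112, 0.009], [0.006, -0.03, -1.0]]
force: [0.8, 0.2, 0.1]
width: 0.0524
```

```bash
python3 - <<'E'
from fit import *
from mv import *
np.set_printoptions(precision=4,suppress=True)
st,s=snap('wrist','w11');print(st['joint_pos'],st['position'],st['tcp_rot'])
for b in blanks(st,s):
    w=onz(st,s,b[1],.012)
    if b[0][4]>300 and b[0][1]<260:
        print(b[0],w)
        try:print(fitblank(st,s,b[2],w))
        except Exception as e:print(e)
e=plan((.541,.3675,.0215),83.4,3)
E
```

```text
[-1.4417  0.8761  1.2877  1.5323 -0.8618  1.4083 -0.1952] [0.5401 0.3672 0.129 ] [[ 0.1125  0.9932 -0.0293]
 [ 0.9936 -0.1123  0.0091]
 [ 0.0057 -0.0302 -0.9995]]
[269, 191, 27, 43, 1107] [0.5407 0.3669 0.012 ]
(array([0.5408, 0.3672, 1.4836]), np.float64(0.06737497367250944))
[-0.0015, 0.0019, 0.0356] tw -0.0
[-0.0015, 0.0019, 0.0356] tw -0.0
[-0.0015, 0.0019, 0.0356] tw -0.0
```

View pics/w11.png

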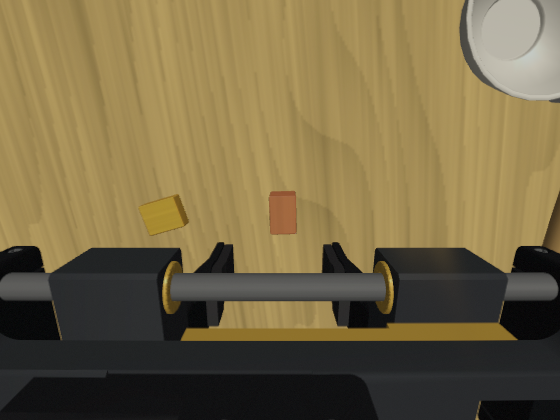

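The blank at (283,213) is unmoved, and the brass block at (163,214) is clear of the fingers. I grasp it.

Request:
{"method": "step_arm", "body": {
  "rows": [
    {"xyz":[-0.0015,0.002,0.035],"twist":-1.5,"fingers":0.55},
    {"xyz":[-0.0015,0.002,0.035],"twist":0,"fingers":0.55},
    {"xyz":[-0.0015,0.002,0.028],"twist":0,"fingers":0.55},
    {"xyz":[0,0,0.0095],"twist":0,"fingers":0.55},
    {"xyz":[0,0,0],"twist":0,"fingers":0.55}
  ]
}}

```text
time_s: 15.28
position: [0.5425, 0.3622, 0.0206]
tcp_rot: [[0.081, 0.996, -0.03], [0.997, -0.081, 0.009], [0.006, -0.03, -1.0]]
force: [-0.5, 1.0, 0.2]
width: 0.0483
```

Request:
{"method": "step_arm", "body": {
  "rows": [
    {"xyz":[0,0,0],"twist":0,"fingers":0.2},
    {"xyz":[0,0,0],"twist":0,"fingers":0.1},
    {"xyz":[0,0,0],"twist":0,"fingers":0.0},
    {"xyz":[0,0,0],"twist":0,"fingers":0.0},
    {"xyz":[0,0,0],"twist":0,"fingers":0.0}
  ]
}}

```text
time_s: 15.9
position: [0.5426, 0.3621, 0.0203]
tcp_rot: [[0.082, 0.996, -0.03], [0.997, -0.081, 0.009], [0.007, -0.031, -1.0]]
force: [-1.2, -0.1, 5.9]
width: 0.0234
```

```bash
python3 - <<'E'
from mv import *
st=read_state();print(st['width'],st['position'],st['joint_pos'])
p=np.array(st['position']);R=np.array(st['tcp_rot']);print(R.T@(np.array([.5408,.3672,.012])-p))
e=plan((p[0],p[1],.13),None,3)
e=plan((.5577,.0206,.13),190.6,12,e)
E
```

```text
0.023435775552684335 [0.54258231 0.36212004 0.02026952] [-1.39644762  0.97174738  1.17143703  1.60995633 -0.95470221  1.25039897
 -0.10401581]
[ 0.00486131 -0.00193686  0.00836563]
[0.0002, -0.0011, -0.0366] tw 0.0
[0.0002, -0.0011, -0.0366] tw 0.0
[0.0002, -0.0011, -0.0366] tw 0.0
[-0.0283, 0.0036, -0.0003] tw -8.8
[-0.0285, -0.0008, -0.0003] tw -8.8
[-0.0280, -0.0051, -0.0003] tw -8.8
[-0.0269, -0.0093, -0.0003] tw -8.8
[-0.0252, -0.0133, -0.0003] tw -8.8
[-0.0229, -0.0170, -0.0003] tw -8.8
[-0.0200, -0.0203, -0.0003] tw -8.8
[-0.0167, -0.0231, -0.0003] tw -8.8
[-0.0129, -0.0254, -0.0003] tw -8.8
[-0.0089, -0.0271, -0.0003] tw -8.8
[-0.0047, -0.0281, -0.0003] tw -8.8
[-0.0003, -0.0285, -0.0003] tw -8.8
```

Request:
{"method": "step_arm", "body": {
  "rows": [
    {"xyz":[0,0,-0.015],"twist":0,"fingers":0},
    {"xyz":[0,-0.001,-0.035],"twist":0,"fingers":0},
    {"xyz":[0,-0.001,-0.035],"twist":0,"fingers":0},
    {"xyz":[0,-0.001,-0.025],"twist":0,"fingers":0},
    {"xyz":[-0.028,0.0035,0],"twist":-8.8,"fingers":0}
  ]
}}

```text
time_s: 16.52
position: [0.5445, 0.335, 0.1315]
tcp_rot: [[-0.078, 0.997, -0.028], [0.997, 0.078, 0.01], [0.012, -0.027, -1.0]]
force: [0.8, -0.1, -3.3]
width: 0.0235
```

Request:
{"method": "step_arm", "body": {
  "rows": [
    {"xyz":[-0.0285,-0.001,0],"twist":-8.8,"fingers":0},
    {"xyz":[-0.028,-0.005,0],"twist":-8.8,"fingers":0},
    {"xyz":[-0.027,-0.009,0],"twist":-8.8,"fingers":0},
    {"xyz":[-0.025,-0.013,0],"twist":-8.8,"fingers":0},
    {"xyz":[-0.023,-0.017,0],"twist":-8.8,"fingers":0}
  ]
}}

```text
time_s: 17.15
position: [0.5508, 0.19, 0.1283]
tcp_rot: [[-0.747, 0.664, -0.03], [0.664, 0.748, 0.009], [0.028, -0.013, -1.0]]
force: [-0.1, 0.2, -2.5]
width: 0.0236
```

Request:
{"method": "step_arm", "body": {
  "rows": [
    {"xyz":[-0.02,-0.02,0],"twist":-8.8,"fingers":0},
    {"xyz":[-0.0165,-0.023,0],"twist":-8.8,"fingers":0},
    {"xyz":[-0.013,-0.0255,0],"twist":-8.8,"fingers":0},
    {"xyz":[-0.009,-0.027,0],"twist":-8.8,"fingers":0},
    {"xyz":[0,0,0],"twist":0,"fingers":0}
  ]
}}

```text
time_s: 17.77
position: [0.5565, 0.0743, 0.1275]
tcp_rot: [[-0.992, 0.12, -0.03], [0.12, 0.993, 0.009], [0.03, 0.005, -1.0]]
force: [0.5, 0.2, -1.9]
width: 0.0237
```

```bash
python3 - <<'E'
from mv import *
st=read_state();print(st['width'],st['position'],st['joint_pos'])
e=plan((.5625,.0215,.13),190.6,3)
e=plan((.5625,.0215,.05),None,3,e)
E
```

```text
0.023655716725594002 [0.55646864 0.07433028 0.12752134] [-1.03483728  0.47568756  1.05556341  1.77874152 -0.45519187  1.18525751
  1.61460457]
[-0.0041, -0.0172, -0.0010] tw -5.8
[-0.0023, -0.0176, -0.0010] tw -5.8
[-0.0005, -0.0177, -0.0010] tw -5.8
[-0.0007, -0.0004, 0.0267] tw 0.0
[-0.0007, -0.0004, 0.0267] tw 0.0
[-0.0007, -0.0004, 0.0267] tw 0.0
```

Request:
{"method": "step_arm", "body": {
  "rows": [
    {"xyz":[-0.004,-0.017,-0.001],"twist":-5.8,"fingers":0},
    {"xyz":[-0.0025,-0.0175,-0.001],"twist":-5.8,"fingers":0},
    {"xyz":[-0.0005,-0.0175,0],"twist":-5.8,"fingers":0},
    {"xyz":[-0.0005,-0.0005,0.025],"twist":0,"fingers":0},
    {"xyz":[-0.0005,-0.0005,0.025],"twist":0,"fingers":0}
  ]
}}

```text
time_s: 18.4
position: [0.5627, 0.0254, 0.0779]
tcp_rot: [[-0.982, -0.184, -0.03], [-0.185, 0.983, 0.009], [0.027, 0.015, -1.0]]
force: [-0.2, -0.1, -3.5]
width: 0.0236
```

Request:
{"method": "step_arm", "body": {
  "rows": [
    {"xyz":[-0.0005,-0.0005,0.025],"twist":0,"fingers":0},
    {"xyz":[0,0,0],"twist":0,"fingers":0},
    {"xyz":[0,0,0],"twist":0,"fingers":0},
    {"xyz":[0,0,0],"twist":0,"fingers":0},
    {"xyz":[0,0,0],"twist":0,"fingers":0}
  ]
}}

```text
time_s: 19.02
position: [0.5627, 0.0248, 0.0539]
tcp_rot: [[-0.982, -0.186, -0.029], [-0.186, 0.983, 0.009], [0.027, 0.014, -1.0]]
force: [0.1, -0.1, -1.6]
width: 0.0237
```

```bash
python3 - <<'E'
from mv import *
st,s=snap('wrist','w12');print(st['width'],st['position'],st['force'])
e=plan((.5625,.0215,.0395),190.6,1)
E
```

```text
0.023661499766903855 [0.56270864 0.02479181 0.0539352 ] [ 0.14870472 -0.06080129 -1.55921061]
[0.0003, -0.0034, 0.0143] tw 0.1
```

View pics/w12.png

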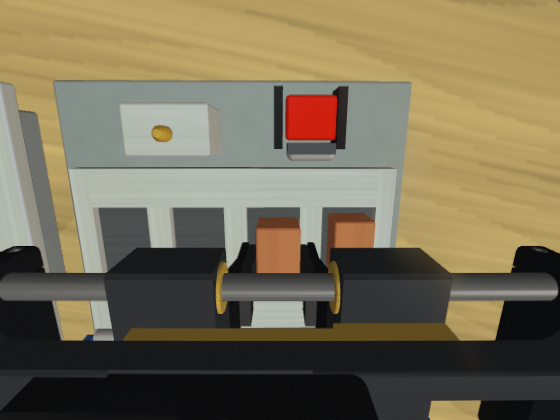

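Blank 1 sits in its pocket at (350,238). The second is about 3 mm off its pocket centre, so I correct that and lower.

Request:
{"method": "step_arm", "body": {
  "rows": [
    {"xyz":[0,-0.0035,0.002],"twist":0,"fingers":0},
    {"xyz":[0,0,0.008],"twist":0,"fingers":0},
    {"xyz":[0,0,0.004],"twist":0,"fingers":0},
    {"xyz":[0,0,0],"twist":0,"fingers":0},
    {"xyz":[0,0,0],"twist":0,"fingers":0.35}
  ]
}}

```text
time_s: 19.7
position: [0.5626, 0.0213, 0.0391]
tcp_rot: [[-0.982, -0.186, -0.03], [-0.186, 0.983, 0.009], [0.028, 0.014, -1.0]]
force: [0.5, 0.7, -0.7]
width: 0.0275
```

Request:
{"method": "step_arm", "body": {
  "rows": [
    {"xyz":[0,0,0],"twist":0,"fingers":0.38},
    {"xyz":[0,0,0],"twist":0,"fingers":0.38},
    {"xyz":[0,0,-0.015],"twist":0,"fingers":0.38},
    {"xyz":[0.001,0,-0.035],"twist":0,"fingers":0.38},
    {"xyz":[0.001,0,-0.035],"twist":0,"fingers":0.38}
  ]
}}

```text
time_s: 20.32
position: [0.5632, 0.0199, 0.1261]
tcp_rot: [[-0.982, -0.185, -0.03], [-0.185, 0.983, 0.009], [0.028, 0.014, -1.0]]
force: [0.5, 0.4, 0.5]
width: 0.0332
```

Request:
{"method": "step_arm", "body": {
  "rows": [
    {"xyz":[0,0,0],"twist":0,"fingers":0.38},
    {"xyz":[0,0,0],"twist":0,"fingers":0.38},
    {"xyz":[0,0,0],"twist":0,"fingers":0.5},
    {"xyz":[0,0,0],"twist":0,"fingers":0.6},
    {"xyz":[0,0,0],"twist":0,"fingers":0.6}
  ]
}}

```text
time_s: 20.95
position: [0.563, 0.0201, 0.1239]
tcp_rot: [[-0.982, -0.185, -0.031], [-0.186, 0.983, 0.008], [0.029, 0.014, -0.999]]
force: [-0.0, -0.9, 0.5]
width: 0.0502
```

```bash
python3 - <<'E'
from fit import *
from mv import *
np.set_printoptions(precision=4,suppress=True)
st,s=snap('wrist','w13');print(st['width'],st['position'],st['joint_pos'])
print('to B4 26');e=plan((.4715,-.3175,.14),205,10)
st,s=snap('top','t13')
im=cv2.imread('pics/t13.png');c=im[140:300,110:450];cv2.imwrite('pics/t13c.png',cv2.resize(c,None,fx=2.35,fy=2.35,interpolation=cv2.INTER_CUBIC))
for b in blanks(st,s):
    w=onz(st,s,b[1],.012)
    if b[0][4]<400 and .35<w[0]<.8: print(b[0],w, *fitblank(st,s,b[2],w))
E
```

```text
0.05017130818295126 [0.563  0.0201 0.1239] [-0.8907  0.4548  0.9855  1.7737 -0.4165  1.1704  1.985 ]
to B4 26
[0.0153, -0.0315, -0.0016] tw -1.4
[0.0161, -0.0311, -0.0016] tw -1.4
[0.0169, -0.0306, -0.0016] tw -1.4
[0.0176, -0.0302, -0.0016] tw -1.4
[0.0184, -0.0298, -0.0016] tw -1.4
[0.0191, -0.0293, -0.0016] tw -1.4
[0.0198, -0.0288, -0.0016] tw -1.4
[0.0205, -0.0283, -0.0016] tw -1.4
[0.0212, -0.0278, -0.0016] tw -1.4
[0.0219, -0.0273, -0.0016] tw -1.4
[410, 189, 16, 11, 144] [ 0.5577 -0.3562  0.012 ] [ 0.5577 -0.3564  1.7798] 0.15077023926581445
[396, 218, 16, 16, 148] [ 0.4713 -0.3177  0.012 ] [ 0.4711 -0.3174  0.5023] 0.12643678160919536
```

View pics/w13.png

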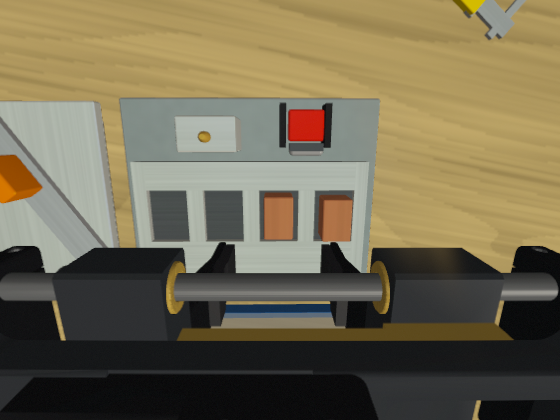

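View pics/t13c.png

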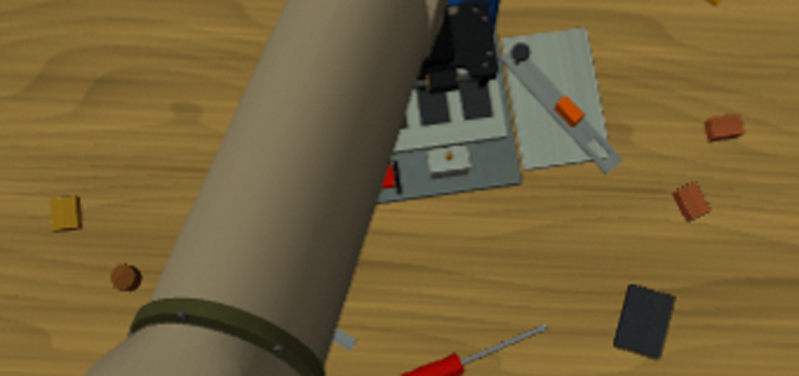

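Two blanks are in pockets at (279,216) and (336,218). The remaining two on the right are unmoved. I go for the nearer one, with a long twist to stay within joint 7's range.

```bash
python3 - <<'E'
from mv import *
e=plan((.4715,-.3175,.14),25,18)
E
```

```text
[0.0085, -0.0175, -0.0009] tw 9.2
[0.0056, -0.0186, -0.0009] tw 9.2
[0.0026, -0.0193, -0.0009] tw 9.2
[-0.0006, -0.0194, -0.0009] tw 9.2
[-0.0037, -0.0191, -0.0009] tw 9.2
[-0.0067, -0.0183, -0.0009] tw 9.2
[-0.0095, -0.0170, -0.0009] tw 9.2
[-0.0121, -0.0152, -0.0009] tw 9.2
[-0.0144, -0.0131, -0.0009] tw 9.2
[-0.0163, -0.0106, -0.0009] tw 9.2
[-0.0178, -0.0079, -0.0009] tw 9.2
[-0.0188, -0.0049, -0.0009] tw 9.2
[-0.0193, -0.0019, -0.0009] tw 9.2
[-0.0194, 0.0013, -0.0009] tw 9.2
[-0.0189, 0.0043, -0.0009] tw 9.2
[-0.0180, 0.0073, -0.0009] tw 9.2
[-0.0166, 0.0101, -0.0009] tw 9.2
[-0.0148, 0.0126, -0.0009] tw 9.2
```

Request:
{"method": "step_arm", "body": {
  "rows": [
    {"xyz":[0.0085,-0.0175,-0.004],"twist":9.2,"fingers":0.6},
    {"xyz":[0.0055,-0.0185,-0.004],"twist":9.2,"fingers":0.6},
    {"xyz":[0.0025,-0.0195,-0.004],"twist":9.2,"fingers":0.6},
    {"xyz":[-0.0005,-0.0195,-0.004],"twist":9.2,"fingers":0.6},
    {"xyz":[-0.0035,-0.019,0],"twist":9.2,"fingers":0.6}
  ]
}}

```text
time_s: 21.68
position: [0.538, -0.0744, 0.1404]
tcp_rot: [[-0.813, 0.582, -0.03], [0.582, 0.813, 0.009], [0.029, -0.01, -1.0]]
force: [0.3, -0.0, 0.3]
width: 0.0523
```

Request:
{"method": "step_arm", "body": {
  "rows": [
    {"xyz":[-0.0065,-0.0185,0],"twist":9.2,"fingers":0.6},
    {"xyz":[-0.0095,-0.017,0],"twist":9.2,"fingers":0.6},
    {"xyz":[-0.012,-0.015,0],"twist":9.2,"fingers":0.6},
    {"xyz":[-0.0145,-0.013,0],"twist":9.2,"fingers":0.6},
    {"xyz":[-0.0165,-0.0105,0],"twist":9.2,"fingers":0.6}
  ]
}}

```text
time_s: 22.3
position: [0.5125, -0.1682, 0.1401]
tcp_rot: [[-0.146, 0.989, -0.03], [0.989, 0.146, 0.009], [0.013, -0.029, -1.0]]
force: [0.1, 0.7, -0.3]
width: 0.0523
```

Request:
{"method": "step_arm", "body": {
  "rows": [
    {"xyz":[-0.018,-0.008,0],"twist":9.2,"fingers":0.6},
    {"xyz":[-0.019,-0.005,0],"twist":9.2,"fingers":0.6},
    {"xyz":[-0.0195,-0.002,0],"twist":9.2,"fingers":0.6},
    {"xyz":[-0.0195,0.0015,0],"twist":9.2,"fingers":0.6},
    {"xyz":[0,0,0],"twist":0,"fingers":0.6}
  ]
}}

```text
time_s: 22.92
position: [0.4915, -0.2447, 0.1401]
tcp_rot: [[0.472, 0.881, -0.03], [0.881, -0.472, 0.008], [-0.007, -0.03, -1.0]]
force: [0.6, -0.0, -0.5]
width: 0.0521
```

```bash
python3 - <<'E'
from mv import *
np.set_printoptions(precision=4,suppress=True)
st=read_state();print(st['position'],st['joint_pos'],st['tcp_rot'])
e=plan((.4715,-.3175,.14),25,4)
E
```

```text
[ 0.4915 -0.2447  0.1401] [-0.6073  0.6028  1.3168  1.8003 -0.6002  1.2641  0.3888] [[ 0.4722  0.881  -0.0302]
 [ 0.8815 -0.4722  0.0081]
 [-0.0071 -0.0304 -0.9995]]
[-0.0184, 0.0042, 0.0000] tw 9.2
[-0.0175, 0.0071, 0.0000] tw 9.2
[-0.0161, 0.0098, 0.0000] tw 9.2
[-0.0144, 0.0122, 0.0000] tw 9.2
```

Request:
{"method": "step_arm", "body": {
  "rows": [
    {"xyz":[-0.0185,0.004,0],"twist":9.2,"fingers":0.6},
    {"xyz":[-0.0175,0.007,0],"twist":9.2,"fingers":0.6},
    {"xyz":[-0.016,0.01,0],"twist":9.2,"fingers":0.6},
    {"xyz":[-0.0145,0.012,0],"twist":9.2,"fingers":0.6},
    {"xyz":[0,0,0],"twist":0,"fingers":0.6}
  ]
}}

```text
time_s: 23.55
position: [0.4718, -0.3165, 0.14]
tcp_rot: [[0.904, 0.427, -0.03], [0.427, -0.904, 0.008], [-0.024, -0.021, -1.0]]
force: [0.3, 0.6, -0.1]
width: 0.052
```

```bash
python3 - <<'E'
from fit import *
from mv import *
np.set_printoptions(precision=4,suppress=True)
st,s=snap('wrist','w14');print(st['joint_pos'],st['position'],st['tcp_rot'])
for b in blanks(st,s):
    w=onz(st,s,b[1],.012)
    if b[0][4]>300 and b[0][1]<260:
        print(b[0],w)
        try:print(fitblank(st,s,b[2],w))
        except Exception as e:print(e)
e=plan((.4720,-.3177,.0205),25,3)
E
```

```text
[-0.4415  0.6711  1.321   1.7512 -0.6586  1.2973 -0.0895] [ 0.4718 -0.3165  0.14  ] [[ 0.9039  0.4266 -0.0304]
 [ 0.427  -0.9042  0.0084]
 [-0.0239 -0.0206 -0.9995]]
[337, 123, 51, 36, 1111] [ 0.5585 -0.3554  0.012 ]
(array([ 0.5584, -0.3559,  1.76  ]), np.float64(0.17483801741570715))
[267, 185, 27, 42, 1028] [ 0.472  -0.3172  0.012 ]
(array([ 0.4723, -0.3172,  0.4952]), np.float64(0.07338576366277616))
[0.0006, 0.0014, 0.0398] tw 0.2
[0.0006, 0.0014, 0.0398] tw 0.2
[0.0006, 0.0014, 0.0398] tw 0.2
```

View pics/w14.png

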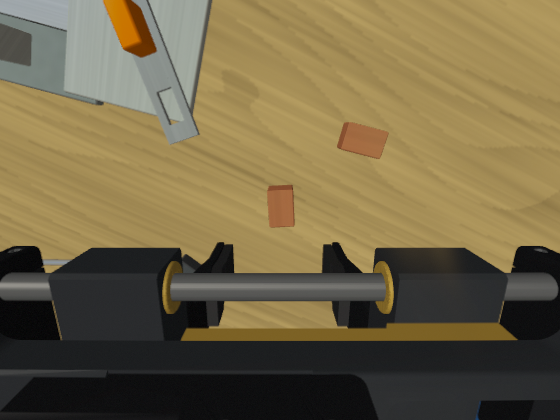

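The target blank is at (281,206), the other at (362,140). I descend and grip.

Request:
{"method": "step_arm", "body": {
  "rows": [
    {"xyz":[0.0005,0.0015,0.04],"twist":-1.5,"fingers":0.55},
    {"xyz":[0.0005,0.0015,0.035],"twist":-1.5,"fingers":0.55},
    {"xyz":[0.0005,0.0015,0.03],"twist":0,"fingers":0.55},
    {"xyz":[0,0,0.014],"twist":0,"fingers":0.55},
    {"xyz":[0,0,0],"twist":0,"fingers":0.55}
  ]
}}

```text
time_s: 24.22
position: [0.4719, -0.3177, 0.0207]
tcp_rot: [[0.88, 0.474, -0.031], [0.474, -0.88, 0.009], [-0.023, -0.023, -0.999]]
force: [-0.1, -0.0, -0.1]
width: 0.0477
```

Request:
{"method": "step_arm", "body": {
  "rows": [
    {"xyz":[0,0,0],"twist":0,"fingers":0.2},
    {"xyz":[0,0,0],"twist":0,"fingers":0.1},
    {"xyz":[0,0,0],"twist":0,"fingers":0.0},
    {"xyz":[0,0,0],"twist":0,"fingers":0.0},
    {"xyz":[0,0,0],"twist":0,"fingers":0.0}
  ]
}}

```text
time_s: 24.85
position: [0.472, -0.3186, 0.0214]
tcp_rot: [[0.882, 0.471, -0.029], [0.471, -0.882, 0.009], [-0.022, -0.022, -1.0]]
force: [0.0, 2.0, 5.5]
width: 0.0237
```

```bash
python3 - <<'E'
from mv import *
st=read_state();print(st['width'],st['position'],st['joint_pos'])
p=np.array(st['position']);R=np.array(st['tcp_rot']);print(R.T@(np.array([.4722,-.3174,.012])-p))
e=plan((p[0],p[1],.15),None,4)
e=plan((.5665,-.0266,.15),190.6,16,e)
E
```

```text
0.023683993853700503 [ 0.47201426 -0.31859182  0.02141461] [-0.3327986   0.78026336  1.13972889  1.83483079 -0.78375347  1.10324165
  0.0291656 ]
[ 0.0009312  -0.00075986  0.00941516]
[-0.0007, -0.0007, -0.0321] tw 0.0
[-0.0007, -0.0007, -0.0321] tw 0.0
[-0.0007, -0.0007, -0.0321] tw 0.0
[-0.0007, -0.0007, -0.0321] tw 0.0
[0.0138, -0.0133, -0.0000] tw -10.2
[0.0159, -0.0107, -0.0000] tw -10.2
[0.0176, -0.0077, -0.0000] tw -10.2
[0.0187, -0.0045, -0.0000] tw -10.2
[0.0191, -0.0011, -0.0000] tw -10.2
[0.0190, 0.0023, -0.0000] tw -10.2
[0.0183, 0.0056, -0.0000] tw -10.2
[0.0171, 0.0087, -0.0000] tw -10.2
[0.0153, 0.0116, -0.0000] tw -10.2
[0.0130, 0.0141, -0.0000] tw -10.2
[0.0103, 0.0162, -0.0000] tw -10.2
[0.0073, 0.0178, -0.0000] tw -10.2
[0.0040, 0.0188, -0.0000] tw -10.2
[0.0007, 0.0192, -0.0000] tw -10.2
[-0.0027, 0.0190, -0.0000] tw -10.2
[-0.0060, 0.0182, -0.0000] tw -10.2
```

Request:
{"method": "step_arm", "body": {
  "rows": [
    {"xyz":[0,0,-0.015],"twist":0,"fingers":0},
    {"xyz":[-0.001,-0.001,-0.035],"twist":0,"fingers":0},
    {"xyz":[-0.001,-0.001,-0.04],"twist":0,"fingers":0},
    {"xyz":[-0.001,-0.001,-0.038],"twist":0,"fingers":0},
    {"xyz":[0.014,-0.0135,0],"twist":-10.2,"fingers":0}
  ]
}}

```text
time_s: 25.48
position: [0.4775, -0.3024, 0.1524]
tcp_rot: [[0.785, 0.619, -0.027], [0.62, -0.785, 0.006], [-0.017, -0.021, -1.0]]
force: [0.0, 0.1, -1.5]
width: 0.0234
```

Request:
{"method": "step_arm", "body": {
  "rows": [
    {"xyz":[0.016,-0.0105,0],"twist":-10.2,"fingers":0},
    {"xyz":[0.0175,-0.0075,0],"twist":-10.2,"fingers":0},
    {"xyz":[0.0185,-0.0045,0],"twist":-10.2,"fingers":0},
    {"xyz":[0.019,-0.001,0],"twist":-10.2,"fingers":0},
    {"xyz":[0.019,0.0025,0],"twist":-10.2,"fingers":0}
  ]
}}

```text
time_s: 26.1
position: [0.5071, -0.209, 0.1495]
tcp_rot: [[0.007, 1.0, -0.03], [1.0, -0.007, 0.009], [0.008, -0.03, -1.0]]
force: [-0.0, -0.3, -2.6]
width: 0.0237
```

Request:
{"method": "step_arm", "body": {
  "rows": [
    {"xyz":[0.0185,0.0055,0],"twist":-10.2,"fingers":0},
    {"xyz":[0.017,0.0085,0],"twist":-10.2,"fingers":0},
    {"xyz":[0.0155,0.0115,0],"twist":-10.2,"fingers":0},
    {"xyz":[0.013,0.014,0],"twist":-10.2,"fingers":0},
    {"xyz":[0.0105,0.016,0],"twist":-10.2,"fingers":0}
  ]
}}

```text
time_s: 26.72
position: [0.5352, -0.1176, 0.1495]
tcp_rot: [[-0.772, 0.635, -0.03], [0.635, 0.773, 0.008], [0.028, -0.012, -1.0]]
force: [0.0, -0.3, -1.7]
width: 0.0236
```

Request:
{"method": "step_arm", "body": {
  "rows": [
    {"xyz":[0.0075,0.018,0],"twist":-10.2,"fingers":0},
    {"xyz":[0.004,0.019,0],"twist":-10.2,"fingers":0},
    {"xyz":[0,0.019,0],"twist":-10.2,"fingers":0},
    {"xyz":[0,0,0],"twist":0,"fingers":0},
    {"xyz":[0,0,0],"twist":0,"fingers":0}
  ]
}}

```text
time_s: 27.35
position: [0.5528, -0.0638, 0.1491]
tcp_rot: [[-0.986, 0.163, -0.03], [0.163, 0.987, 0.008], [0.031, 0.003, -1.0]]
force: [0.2, -0.5, -1.3]
width: 0.0236
```

```bash
python3 - <<'E'
from mv import *
np.set_printoptions(precision=4,suppress=True)
st=read_state();print(st['position'],st['joint_pos'],st['tcp_rot'],st['width'])
e=plan((.5672,-.0265,.13),190.6,3)
e=plan((.5672,-.0265,.05),190.6,3,e)
E
```

```text
[ 0.5528 -0.0638  0.1491] [-0.5973  0.3263  0.7632  1.7596 -0.2456  1.1847  1.647 ] [[-0.9861  0.1632 -0.0301]
 [ 0.163   0.9866  0.0081]
 [ 0.031   0.0031 -0.9995]] 0.023649919037178096
[-0.0029, 0.0130, 0.0063] tw -6.7
[-0.0044, 0.0126, 0.0063] tw -6.7
[-0.0058, 0.0120, 0.0063] tw -6.7
[-0.0007, -0.0004, 0.0267] tw -0.0
[-0.0007, -0.0004, 0.0267] tw -0.0
[-0.0007, -0.0004, 0.0267] tw -0.0
```

Request:
{"method": "step_arm", "body": {
  "rows": [
    {"xyz":[-0.003,0.013,0.006],"twist":-6.7,"fingers":0},
    {"xyz":[-0.0045,0.0125,0.006],"twist":-6.7,"fingers":0},
    {"xyz":[-0.006,0.012,0.006],"twist":-6.7,"fingers":0},
    {"xyz":[-0.0005,-0.0005,0.027],"twist":0,"fingers":0},
    {"xyz":[-0.0005,-0.0005,0.027],"twist":0,"fingers":0}
  ]
}}

```text
time_s: 27.98
position: [0.5672, -0.0269, 0.0763]
tcp_rot: [[-0.982, -0.186, -0.029], [-0.187, 0.982, 0.008], [0.027, 0.014, -1.0]]
force: [0.5, 0.6, -1.1]
width: 0.0233
```

Request:
{"method": "step_arm", "body": {
  "rows": [
    {"xyz":[-0.0005,-0.0005,0.022],"twist":0,"fingers":0},
    {"xyz":[0,0,0],"twist":0,"fingers":0},
    {"xyz":[0,0,0],"twist":0,"fingers":0},
    {"xyz":[0,0,0],"twist":0,"fingers":0},
    {"xyz":[0,0,0],"twist":0,"fingers":0}
  ]
}}

```text
time_s: 28.6
position: [0.5676, -0.0258, 0.0554]
tcp_rot: [[-0.981, -0.19, -0.029], [-0.191, 0.982, 0.009], [0.027, 0.014, -1.0]]
force: [-0.4, -1.0, -0.4]
width: 0.0235
```

```bash
python3 - <<'E'
from mv import *
st,s=snap('wrist','w15');print(st['width'],st['position'],st['force'])
e=plan((.5672,-.0265,.041),190.6,1)
E
```

```text
0.023527661967476216 [ 0.56763979 -0.02580347  0.05539863] [-0.44598837 -0.99784803 -0.42105905]
[0.0001, -0.0009, 0.0142] tw 0.4
```

View pics/w15.png

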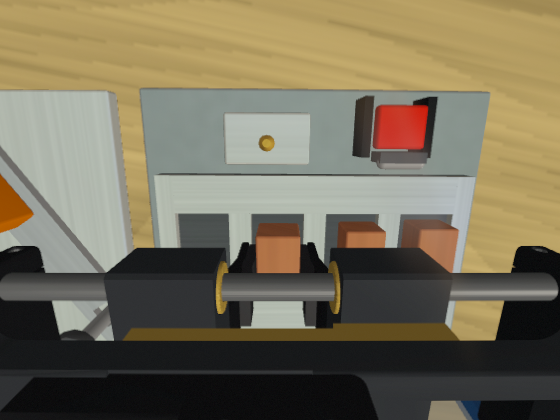

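Request:
{"method": "step_arm", "body": {
  "rows": [
    {"xyz":[0,-0.001,0.006],"twist":0,"fingers":0},
    {"xyz":[0,0,0.006],"twist":0,"fingers":0},
    {"xyz":[0,0,0.002],"twist":0,"fingers":0},
    {"xyz":[0,0,0],"twist":0,"fingers":0},
    {"xyz":[0,0,0],"twist":0,"fingers":0.35}
  ]
}}

```text
time_s: 29.28
position: [0.5671, -0.0267, 0.0407]
tcp_rot: [[-0.981, -0.191, -0.03], [-0.191, 0.982, 0.009], [0.028, 0.014, -1.0]]
force: [-0.4, 0.5, -0.8]
width: 0.0275
```

Request:
{"method": "step_arm", "body": {
  "rows": [
    {"xyz":[0,0,0],"twist":0,"fingers":0.38},
    {"xyz":[0,0,0],"twist":0,"fingers":0.38},
    {"xyz":[0,0,-0.015],"twist":0,"fingers":0.38},
    {"xyz":[0.001,0,-0.035],"twist":0,"fingers":0.38},
    {"xyz":[0.001,0,-0.04],"twist":0,"fingers":0.38}
  ]
}}

```text
time_s: 29.9
position: [0.5676, -0.028, 0.1324]
tcp_rot: [[-0.981, -0.19, -0.03], [-0.191, 0.982, 0.008], [0.028, 0.014, -1.0]]
force: [0.3, -0.4, -0.1]
width: 0.0332
```

Request:
{"method": "step_arm", "body": {
  "rows": [
    {"xyz":[0,0,-0.02],"twist":0,"fingers":0.38},
    {"xyz":[0,0,0],"twist":0,"fingers":0.38},
    {"xyz":[0,0,0],"twist":0,"fingers":0.5},
    {"xyz":[0,0,0],"twist":0,"fingers":0.6},
    {"xyz":[0,0,0],"twist":0,"fingers":0.6}
  ]
}}

```text
time_s: 30.52
position: [0.5679, -0.0281, 0.15]
tcp_rot: [[-0.981, -0.191, -0.031], [-0.191, 0.982, 0.008], [0.029, 0.014, -0.999]]
force: [-0.6, -0.0, 0.3]
width: 0.0499
```

```bash
python3 - <<'E'
from fit import *
from mv import *
np.set_printoptions(precision=4,suppress=True)
st,s=snap('wrist','w16');print(st['width'],st['position'],st['joint_pos'])
e=plan((.558,-.356,.15),103,16)
st,s=snap('top','t16')
for b in blanks(st,s):
    w=onz(st,s,b[1],.012)
    if b[0][4]<400 and .35<w[0]<.8: print(b[0],w, *fitblank(st,s,b[2],w))
E
```

```text
0.04989299697797662 [ 0.5679 -0.0281  0.15  ] [-0.5853  0.3397  0.6815  1.723  -0.2345  1.1928  1.9252]
[0.0045, -0.0200, -0.0001] tw 5.5
[0.0026, -0.0203, -0.0001] tw 5.5
[0.0006, -0.0205, -0.0001] tw 5.5
[-0.0013, -0.0205, -0.0001] tw 5.5
[-0.0033, -0.0202, -0.0001] tw 5.5
[-0.0052, -0.0198, -0.0001] tw 5.5
[-0.0071, -0.0192, -0.0001] tw 5.5
[-0.0089, -0.0185, -0.0001] tw 5.5
[-0.0106, -0.0175, -0.0001] tw 5.5
[-0.0123, -0.0164, -0.0001] tw 5.5
[-0.0138, -0.0152, -0.0001] tw 5.5
[-0.0152, -0.0138, -0.0001] tw 5.5
[-0.0164, -0.0123, -0.0001] tw 5.5
[-0.0175, -0.0106, -0.0001] tw 5.5
[-0.0185, -0.0089, -0.0001] tw 5.5
[-0.0192, -0.0071, -0.0001] tw 5.5
[410, 189, 16, 11, 145] [ 0.5576 -0.3562  0.012 ] [ 0.5575 -0.356   1.7952] 0.14531454783748365
```

View pics/w16.png

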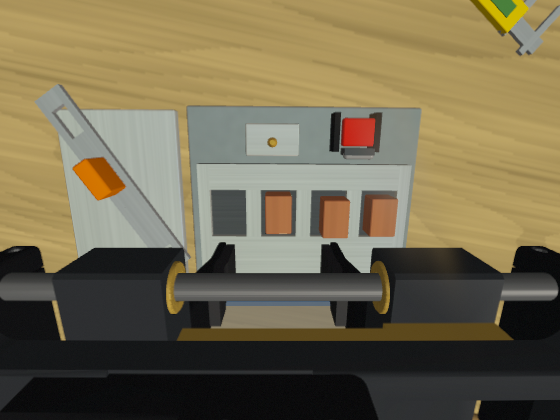

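Three blanks are in (columns 278, 334 and 380); the fourth pocket at (229,213) is free. I go for the last blank.

Request:
{"method": "step_arm", "body": {
  "rows": [
    {"xyz":[0.0045,-0.02,0],"twist":5.5,"fingers":0.6},
    {"xyz":[0.0025,-0.0205,0],"twist":5.5,"fingers":0.6},
    {"xyz":[0.0005,-0.0205,0],"twist":5.5,"fingers":0.6},
    {"xyz":[-0.0015,-0.0205,0],"twist":5.5,"fingers":0.6},
    {"xyz":[-0.0035,-0.02,0],"twist":5.5,"fingers":0.6}
  ]
}}

```text
time_s: 31.25
position: [0.5658, -0.1311, 0.1497]
tcp_rot: [[-0.957, 0.287, -0.03], [0.287, 0.958, 0.009], [0.031, -0.0, -1.0]]
force: [0.3, 0.3, -0.3]
width: 0.0521
```

Request:
{"method": "step_arm", "body": {
  "rows": [
    {"xyz":[-0.005,-0.02,0],"twist":5.5,"fingers":0.6},
    {"xyz":[-0.007,-0.019,0],"twist":5.5,"fingers":0.6},
    {"xyz":[-0.009,-0.0185,0],"twist":5.5,"fingers":0.6},
    {"xyz":[-0.0105,-0.0175,0],"twist":5.5,"fingers":0.6},
    {"xyz":[-0.0125,-0.0165,0],"twist":5.5,"fingers":0.6}
  ]
}}

```text
time_s: 31.88
position: [0.5625, -0.2335, 0.1488]
tcp_rot: [[-0.717, 0.696, -0.03], [0.697, 0.717, 0.009], [0.028, -0.015, -1.0]]
force: [0.5, 0.1, -0.2]
width: 0.0522
```

Request:
{"method": "step_arm", "body": {
  "rows": [
    {"xyz":[-0.014,-0.015,0],"twist":5.5,"fingers":0.6},
    {"xyz":[-0.015,-0.014,0],"twist":5.5,"fingers":0.6},
    {"xyz":[-0.0165,-0.0125,0],"twist":5.5,"fingers":0.6},
    {"xyz":[-0.0175,-0.0105,0],"twist":5.5,"fingers":0.6},
    {"xyz":[0,0,0],"twist":0,"fingers":0.6}
  ]
}}

```text
time_s: 32.5
position: [0.5592, -0.3166, 0.1482]
tcp_rot: [[-0.405, 0.914, -0.031], [0.914, 0.405, 0.008], [0.02, -0.025, -0.999]]
force: [0.1, 0.3, 1.4]
width: 0.0522
```

```bash
python3 - <<'E'
from fit import *
from mv import *
np.set_printoptions(precision=4,suppress=True)
st,s=snap('wrist','w17');print(st['joint_pos'],st['position'],st['tcp_rot'])
for b in blanks(st,s):
    w=onz(st,s,b[1],.012)
    if b[0][4]>300 and b[0][1]<260:
        print(b[0],w)
        try:print(fitblank(st,s,b[2],w))
        except Exception as e:print(e)
e=plan((.558,-.356,.1),102,4)
E
```

```text
[-0.2223  0.6212  0.962   1.5266 -0.5058  1.2966  1.2212] [ 0.5592 -0.3166  0.1482] [[-0.4046  0.914  -0.0309]
 [ 0.9143  0.405   0.0077]
 [ 0.0196 -0.0252 -0.9995]]
[335, 36, 53, 24, 329] [ 0.5609 -0.1582  0.012 ]
(array([ 0.5648, -0.1677,  0.5655]), np.float64(0.7390267405444471))
[251, 223, 30, 43, 931] [ 0.559  -0.3567  0.012 ]
(array([ 0.5588, -0.356 ,  1.7736]), np.float64(0.07366003486538086))
[-0.0094, -0.0042, 0.0119] tw 3.0
[-0.0096, -0.0037, 0.0119] tw 3.0
[-0.0097, -0.0032, 0.0119] tw 3.0
[-0.0099, -0.0027, 0.0119] tw 3.0
```

Request:
{"method": "step_arm", "body": {
  "rows": [
    {"xyz":[-0.0095,-0.004,0.012],"twist":3,"fingers":0.55},
    {"xyz":[-0.0095,-0.0035,0.012],"twist":3,"fingers":0.55},
    {"xyz":[-0.0095,-0.003,0.012],"twist":3,"fingers":0.55},
    {"xyz":[-0.01,-0.0025,0.012],"twist":3,"fingers":0.55},
    {"xyz":[0,0,0],"twist":0,"fingers":0.55}
  ]
}}

```text
time_s: 33.17
position: [0.5582, -0.3562, 0.0987]
tcp_rot: [[-0.205, 0.978, -0.032], [0.979, 0.206, 0.009], [0.015, -0.03, -0.999]]
force: [0.4, 0.6, -0.1]
width: 0.0478
```

```bash
python3 - <<'E'
from mv import *
np.set_printoptions(precision=4,suppress=True)
st=read_state();print(st['joint_pos'],st['position'])
e=plan((.5586,-.3562,.021),102,3)
E
```

```text
[-0.1397  0.7275  0.9552  1.5127 -0.5944  1.2507  1.109 ] [ 0.5582 -0.3562  0.0987]
[-0.0004, 0.0009, 0.0259] tw -0.0
[-0.0004, 0.0009, 0.0259] tw -0.0
[-0.0004, 0.0009, 0.0259] tw -0.0
```

Request:
{"method": "step_arm", "body": {
  "rows": [
    {"xyz":[-0.0005,0.001,0.026],"twist":0,"fingers":0.55},
    {"xyz":[-0.0005,0.001,0.026],"twist":0,"fingers":0.55},
    {"xyz":[0,0.001,0.018],"twist":0,"fingers":0.55},
    {"xyz":[0,0,0.0075],"twist":0,"fingers":0.55},
    {"xyz":[0,0,0],"twist":0,"fingers":0.55}
  ]
}}

```text
time_s: 33.8
position: [0.56, -0.3551, 0.0227]
tcp_rot: [[-0.208, 0.978, -0.03], [0.978, 0.208, 0.009], [0.015, -0.028, -1.0]]
force: [-0.3, -0.1, 0.7]
width: 0.0478
```

Request:
{"method": "step_arm", "body": {
  "rows": [
    {"xyz":[0,0,0],"twist":0,"fingers":0.2},
    {"xyz":[0,0,0],"twist":0,"fingers":0.1},
    {"xyz":[0,0,0],"twist":0,"fingers":0.0},
    {"xyz":[0,0,0],"twist":0,"fingers":0.0},
    {"xyz":[0,0,0],"twist":0,"fingers":0.0}
  ]
}}

```text
time_s: 34.42
position: [0.5601, -0.3552, 0.0229]
tcp_rot: [[-0.208, 0.978, -0.03], [0.978, 0.208, 0.009], [0.015, -0.027, -1.0]]
force: [-0.9, 1.5, 4.6]
width: 0.0231
```

```bash
python3 - <<'E'
from mv import *
st=read_state();print(st['width'],st['position'],st['joint_pos'])
p=np.array(st['position']);R=np.array(st['tcp_rot']);print(R.T@(np.array([.5586,-.3562,.012])-p))
e=plan((p[0],p[1],.15),None,4)
e=plan((.5753,-.0738,.15),190.6,14,e)
E
```

```text
0.023144107695957206 [ 0.56010825 -0.35515384  0.02285706] [-0.10913394  0.80654363  0.89181937  1.55940189 -0.65731682  1.13355935
  1.14476083]
[-0.00086775 -0.00139656  0.01088768]
[0.0005, -0.0009, -0.0318] tw 0.0
[0.0005, -0.0009, -0.0318] tw 0.0
[0.0005, -0.0009, -0.0318] tw 0.0
[0.0005, -0.0009, -0.0318] tw 0.0
[0.0194, 0.0052, 0.0001] tw -6.3
[0.0187, 0.0074, 0.0001] tw -6.3
[0.0178, 0.0094, 0.0001] tw -6.3
[0.0167, 0.0113, 0.0001] tw -6.3
[0.0153, 0.0130, 0.0001] tw -6.3
[0.0138, 0.0147, 0.0001] tw -6.3
[0.0121, 0.0161, 0.0001] tw -6.3
[0.0102, 0.0173, 0.0001] tw -6.3
[0.0083, 0.0183, 0.0001] tw -6.3
[0.0062, 0.0191, 0.0001] tw -6.3
[0.0040, 0.0197, 0.0001] tw -6.3
[0.0019, 0.0200, 0.0001] tw -6.3
[-0.0004, 0.0201, 0.0001] tw -6.3
[-0.0026, 0.0200, 0.0001] tw -6.3
```

Request:
{"method": "step_arm", "body": {
  "rows": [
    {"xyz":[0,0,-0.015],"twist":0,"fingers":0},
    {"xyz":[0.0005,-0.001,-0.035],"twist":0,"fingers":0},
    {"xyz":[0.0005,-0.001,-0.04],"twist":0,"fingers":0},
    {"xyz":[0.0005,-0.001,-0.038],"twist":0,"fingers":0},
    {"xyz":[0.0195,0.005,0],"twist":-6.3,"fingers":0}
  ]
}}

```text
time_s: 35.05
position: [0.5615, -0.3379, 0.1547]
tcp_rot: [[-0.313, 0.949, -0.026], [0.95, 0.313, 0.005], [0.013, -0.023, -1.0]]
force: [1.0, 0.2, -3.5]
width: 0.0237
```

Request:
{"method": "step_arm", "body": {
  "rows": [
    {"xyz":[0.0185,0.0075,0],"twist":-6.3,"fingers":0},
    {"xyz":[0.018,0.0095,0],"twist":-6.3,"fingers":0},
    {"xyz":[0.0165,0.0115,0],"twist":-6.3,"fingers":0},
    {"xyz":[0.0155,0.013,0],"twist":-6.3,"fingers":0},
    {"xyz":[0.014,0.0145,0],"twist":-6.3,"fingers":0}
  ]
}}

```text
time_s: 35.67
position: [0.567, -0.234, 0.152]
tcp_rot: [[-0.766, 0.643, -0.03], [0.643, 0.766, 0.009], [0.029, -0.013, -1.0]]
force: [1.1, 0.1, -1.8]
width: 0.0234
```

Request:
{"method": "step_arm", "body": {
  "rows": [
    {"xyz":[0.012,0.016,0],"twist":-6.3,"fingers":0},
    {"xyz":[0.01,0.0175,0],"twist":-6.3,"fingers":0},
    {"xyz":[0.0085,0.0185,0],"twist":-6.3,"fingers":0},
    {"xyz":[0.006,0.019,0],"twist":-6.3,"fingers":0},
    {"xyz":[0.004,0.0195,0],"twist":-6.3,"fingers":0}
  ]
}}

```text
time_s: 36.3
position: [0.5731, -0.134, 0.1527]
tcp_rot: [[-0.989, 0.148, -0.03], [0.148, 0.989, 0.009], [0.031, 0.004, -1.0]]
force: [0.5, -0.3, -2.4]
width: 0.0233
```

Request:
{"method": "step_arm", "body": {
  "rows": [
    {"xyz":[0.002,0.02,0],"twist":-6.3,"fingers":0},
    {"xyz":[-0.0005,0.02,0],"twist":-6.3,"fingers":0},
    {"xyz":[-0.0025,0.02,0],"twist":-6.3,"fingers":0},
    {"xyz":[0,0,0],"twist":0,"fingers":0},
    {"xyz":[0,0,0],"twist":0,"fingers":0}
  ]
}}

```text
time_s: 36.92
position: [0.5766, -0.0754, 0.1528]
tcp_rot: [[-0.984, -0.174, -0.03], [-0.174, 0.985, 0.008], [0.028, 0.013, -1.0]]
force: [-0.1, -0.1, -1.8]
width: 0.0235
```

```bash
python3 - <<'E'
from mv import *
np.set_printoptions(precision=4,suppress=True)
st=read_state();print(st['position'],st['joint_pos'],st['tcp_rot'],st['width'])
e=plan((.5747,-.0738,.055),190.6,4)
E
```

```text
[ 0.5766 -0.0754  0.1528] [-0.5035  0.3705  0.6945  1.6867 -0.2541  1.2075  2.0019] [[-0.9843 -0.1739 -0.0299]
 [-0.1742  0.9847  0.0082]
 [ 0.028   0.0132 -0.9995]] 0.023474721105972176
[-0.0003, 0.0002, 0.0245] tw -0.1
[-0.0003, 0.0002, 0.0245] tw -0.1
[-0.0003, 0.0002, 0.0245] tw -0.1
[-0.0003, 0.0002, 0.0245] tw -0.1
```

Request:
{"method": "step_arm", "body": {
  "rows": [
    {"xyz":[-0.0005,0,0.0245],"twist":-0.3,"fingers":0},
    {"xyz":[0,0,0.0245],"twist":-0.3,"fingers":0},
    {"xyz":[-0.0005,0,0.0245],"twist":0,"fingers":0},
    {"xyz":[0,0,0.0245],"twist":0,"fingers":0},
    {"xyz":[0,0,0],"twist":0,"fingers":0}
  ]
}}

```text
time_s: 37.55
position: [0.5734, -0.0744, 0.0532]
tcp_rot: [[-0.982, -0.184, -0.033], [-0.185, 0.983, 0.008], [0.031, 0.014, -0.999]]
force: [0.8, 0.6, -1.8]
width: 0.0234
```

```bash
python3 - <<'E'
from mv import *
st,s=snap('wrist','w18');print(st['width'],st['position'],st['force'])
e=plan((.5747,-.0738,.0425),190.6,1)
E
```

```text
0.02342554164196207 [ 0.57340136 -0.07437373  0.0532246 ] [ 0.78534663  0.59533484 -1.82767471]
[-0.0008, 0.0003, 0.0120] tw 0.1
```

View pics/w18.png

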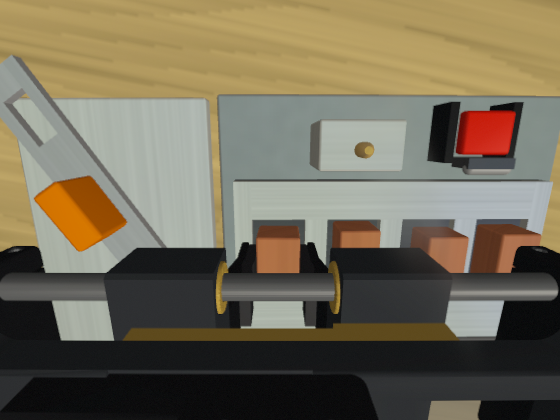

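Everything is aligned. I lower and open only slightly, because the ledge is close to the outer finger.

Request:
{"method": "step_arm", "body": {
  "rows": [
    {"xyz":[-0.001,0,0.005],"twist":0,"fingers":0},
    {"xyz":[0,0,0.005],"twist":0,"fingers":0},
    {"xyz":[0,0,0.0015],"twist":0,"fingers":0},
    {"xyz":[0,0,0],"twist":0,"fingers":0},
    {"xyz":[0,0,0],"twist":0,"fingers":0.33}
  ]
}}

```text
time_s: 38.22
position: [0.5758, -0.0729, 0.0434]
tcp_rot: [[-0.982, -0.187, -0.029], [-0.188, 0.982, 0.009], [0.027, 0.014, -1.0]]
force: [0.2, 0.2, 0.1]
width: 0.0269
```

Request:
{"method": "step_arm", "body": {
  "rows": [
    {"xyz":[0,0,0],"twist":0,"fingers":0.35},
    {"xyz":[0,0,0],"twist":0,"fingers":0.35},
    {"xyz":[0,0,-0.015],"twist":0,"fingers":0.35},
    {"xyz":[0.001,0,-0.035],"twist":0,"fingers":0.35},
    {"xyz":[0.001,0,-0.04],"twist":0,"fingers":0.35}
  ]
}}

```text
time_s: 38.85
position: [0.5761, -0.0742, 0.1348]
tcp_rot: [[-0.982, -0.187, -0.03], [-0.187, 0.982, 0.009], [0.028, 0.014, -1.0]]
force: [0.1, 0.4, -0.1]
width: 0.0304
```

Request:
{"method": "step_arm", "body": {
  "rows": [
    {"xyz":[0,0.025,-0.035],"twist":0,"fingers":0.2},
    {"xyz":[0,0.025,-0.035],"twist":0,"fingers":0},
    {"xyz":[0,0.025,0],"twist":0,"fingers":0},
    {"xyz":[0,0,0],"twist":0,"fingers":0},
    {"xyz":[0,0,0],"twist":0,"fingers":0}
  ]
}}

```text
time_s: 39.48
position: [0.5642, -0.0019, 0.2044]
tcp_rot: [[-0.982, -0.187, -0.03], [-0.187, 0.982, 0.008], [0.028, 0.014, -1.0]]
force: [0.1, -1.0, 0.5]
width: 0.0008
```

```bash
python3 - <<'E'
from mv import *
st,s=snap('wrist','w19');print(st['width'],st['position'],st['joint_pos'])
st,s=snap('scene','s19');
im=cv2.imread('pics/s19.png');c=im[120:320,150:430];cv2.imwrite('pics/s19c.png',cv2.resize(c,None,fx=2.8,fy=2.8,interpolation=cv2.INTER_CUBIC))
E
```

```text
0.0007933398545200904 [ 0.56422717 -0.00189336  0.20443832] [-0.64709339  0.27291073  0.6888208   1.67189166 -0.18713526  1.29206758
  1.83942584]
```

View pics/w19.png

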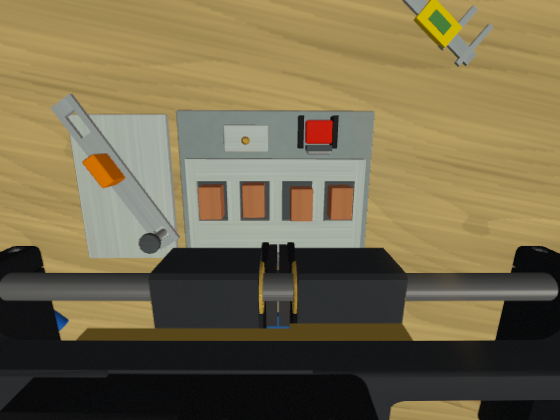

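View pics/s19c.png

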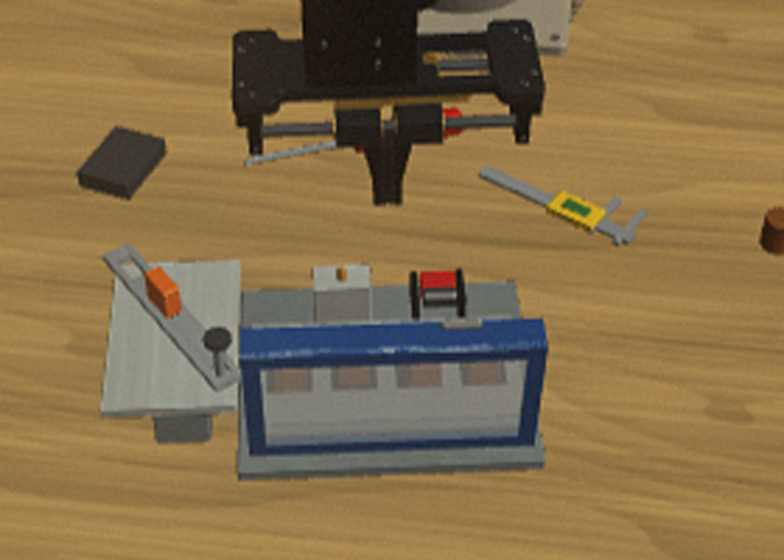

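```bash
python3 - <<'E'
import fit
from fit import *
np.set_printoptions(precision=4,suppress=True)
st,s=snap('wrist','w20')
# shift: fit with base at z0 by moving camera: emulate by shifting tool pose down
import copy
J=(.570,-.0015,.185);c,sn=np.cos(J[2]),np.sin(J[2])
for z0 in(.018,.021):
  st2=copy.deepcopy(st);p=np.array(st2['position'],float);p[2]-=z0;st2['position']=p
  for b in sorted(blanks(st,s),key=lambda b:b[1][0]):
    if 500<b[0][4]<1500 and 180<b[1][0]<360 and 170<b[1][1]<240:
        w=onz(st2,s,b[1],.012);x,f=fitblank(st2,s,b[2],w)
        d=x[:2]-J[:2];print(z0,b[0],np.array([c*d[0]+sn*d[1],-sn*d[0]+c*d[1]]),(x[2]-J[2])%np.pi,f)
im=cv2.imread('pics/w20.png');q=im[150:245,170:380];cv2.imwrite('pics/w20c.png',cv2.resize(q,None,fx=3.8,fy=3.8,interpolation=cv2.INTER_CUBIC))
E
```

```text
0.018 [198, 184, 27, 36, 868] [-0.0083 -0.0715] 0.007104272208431295 0.0622144746333253
0.018 [242, 183, 24, 35, 780] [-0.0101 -0.0247] 0.02160715424779977 0.06366464822187279
0.018 [290, 186, 23, 35, 782] [-0.0068  0.0275] 0.035707562717351565 0.06128709569856616
0.018 [328, 185, 26, 35, 857] [-0.0079  0.0717] 0.03713766322111223 0.06648912023726661
0.021 [198, 184, 27, 36, 868] [-0.0092 -0.0708] 3.1259704795268792 0.07915069301091127
0.021 [242, 183, 24, 35, 780] [-0.0107 -0.0245] 0.01274729325229318 0.0777924217462932
0.021 [290, 186, 23, 35, 782] [-0.0073  0.0272] 0.040598064641472975 0.07610514915821598
0.021 [328, 185, 26, 35, 857] [-0.008   0.0706] 0.014036197534358585 0.08456264284230208
```

View pics/w20c.png

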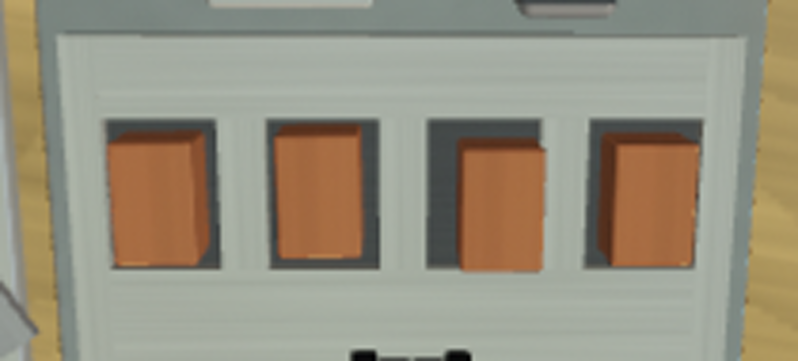

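All four blanks lie flat, each in its own pocket. In jig axes x is −7 to −10 mm, and y is −71.5, −24.7, 27.5 and 71.7 mm. Now I go behind the open lid.

```bash
cat > jw.py <<'E'
from mv import *
J=(.570,-.0015,.185)
def jw(x,y,z):
    c,s=np.cos(J[2]),np.sin(J[2]);return np.array([J[0]+c*x-s*y,J[1]+s*x+c*y,z])
def wj(p):
    c,s=np.cos(J[2]),np.sin(J[2]);d=np.array(p[:2])-J[:2];return np.array([c*d[0]+s*d[1],-s*d[0]+c*d[1],p[2]])
E
python3 - <<'E'
from jw import *
e=plan(jw(.115,0,.21),190.6,4)
e=plan(jw(.115,0,.136),None,3,e)
E
```

```text
[-0.0301, -0.0001, -0.0023] tw 0.0
[-0.0301, -0.0001, -0.0023] tw 0.0
[-0.0301, -0.0001, -0.0023] tw 0.0
[-0.0301, -0.0001, -0.0023] tw 0.0
[-0.0007, -0.0003, 0.0247] tw 0.0
[-0.0007, -0.0003, 0.0247] tw 0.0
[-0.0007, -0.0003, 0.0247] tw 0.0
```

Request:
{"method": "step_arm", "body": {
  "rows": [
    {"xyz":[-0.03,0,-0.0025],"twist":0,"fingers":0},
    {"xyz":[-0.03,0,-0.0025],"twist":0,"fingers":0},
    {"xyz":[-0.03,0,-0.0025],"twist":0,"fingers":0},
    {"xyz":[-0.03,0,-0.0025],"twist":0,"fingers":0},
    {"xyz":[0,0,0],"twist":0,"fingers":0}
  ]
}}

```text
time_s: 40.25
position: [0.6834, 0.0211, 0.2095]
tcp_rot: [[-0.982, -0.187, -0.031], [-0.188, 0.982, 0.007], [0.029, 0.013, -0.999]]
force: [-1.0, -0.3, -0.1]
width: 0.0001
```

Request:
{"method": "step_arm", "body": {
  "rows": [
    {"xyz":[-0.0005,0,0.025],"twist":0,"fingers":0},
    {"xyz":[-0.0005,0,0.025],"twist":0,"fingers":0},
    {"xyz":[-0.0005,0,0.023],"twist":0,"fingers":0},
    {"xyz":[0,0,0],"twist":0,"fingers":0},
    {"xyz":[0,0,0],"twist":0,"fingers":0}
  ]
}}

```text
time_s: 40.88
position: [0.6819, 0.0218, 0.1389]
tcp_rot: [[-0.982, -0.187, -0.029], [-0.187, 0.982, 0.009], [0.027, 0.014, -1.0]]
force: [-0.2, -0.1, 0.3]
width: 0.0008
```

```bash
python3 - <<'E'
from jw import *
st,s=snap('scene','s21');print(st['position'],wj(st['position']),st['force'],st['joint_pos'])
im=cv2.imread('pics/s21.png');c=im[120:320,150:430];cv2.imwrite('pics/s21c.png',cv2.resize(c,None,fx=2.8,fy=2.8,interpolation=cv2.INTER_CUBIC))
e=None
for w in[(.097,.136),(.0717,.140),(.052,.1394),(.0326,.1345),(.0147,.126),(-.001,.114),(-.0142,.099),(-.0242,.082),(-.0293,.068)]:
    e=plan(jw(w[0],0,w[1]),190.6 if e is None else None,1,e)
E
```

```text
[0.68186143 0.02177532 0.13885622] [0.11423406 0.00230163 0.13885622] [-0.21647486 -0.0873975   0.26776019] [-0.51739188  0.60441302  0.62985811  1.40548268 -0.36537697  1.27756483
  1.90234972]
[0.0174, -0.0024, 0.0035] tw 0.2
[0.0254, 0.0000, -0.0033] tw 0.0
[0.0197, -0.0000, 0.0011] tw 0.0
[0.0193, -0.0001, 0.0054] tw 0.0
[0.0177, -0.0001, 0.0090] tw 0.0
[0.0154, -0.0002, 0.0124] tw 0.0
[0.0128, -0.0002, 0.0153] tw 0.0
[0.0095, -0.0002, 0.0173] tw 0.0
[0.0047, -0.0002, 0.0141] tw 0.0
```

View pics/s21c.png

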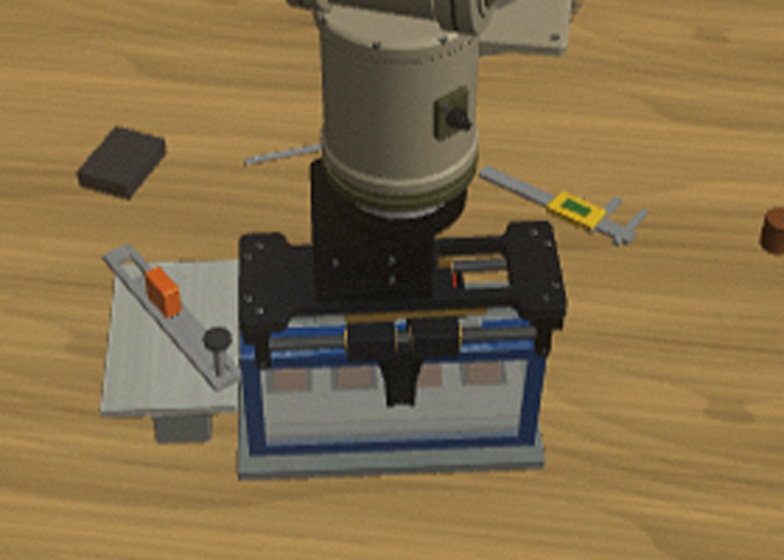

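The closed fingers are behind the lid. I sweep it forward along its arc.

Request:
{"method": "step_arm", "body": {
  "rows": [
    {"xyz":[0.0175,-0.0025,0.0035],"twist":0,"fingers":0},
    {"xyz":[0.0125,0,-0.0015],"twist":0,"fingers":0},
    {"xyz":[0.0125,0,-0.0015],"twist":0,"fingers":0},
    {"xyz":[0.01,0,0.0005],"twist":0,"fingers":0},
    {"xyz":[0.01,0,0.0005],"twist":0,"fingers":0}
  ]
}}

```text
time_s: 41.55
position: [0.6203, 0.0082, 0.1381]
tcp_rot: [[-0.982, -0.187, -0.029], [-0.188, 0.982, 0.009], [0.027, 0.014, -1.0]]
force: [2.0, -0.8, -0.7]
width: 0.0003
```

Request:
{"method": "step_arm", "body": {
  "rows": [
    {"xyz":[0.0195,0,0.0055],"twist":0,"fingers":0},
    {"xyz":[0.0175,0,0.009],"twist":0,"fingers":0},
    {"xyz":[0.0155,0,0.0125],"twist":0,"fingers":0},
    {"xyz":[0,0,0],"twist":0,"fingers":0},
    {"xyz":[0,0,0],"twist":0,"fingers":0}
  ]
}}

```text
time_s: 42.18
position: [0.5687, -0.0012, 0.1129]
tcp_rot: [[-0.982, -0.188, -0.03], [-0.188, 0.982, 0.009], [0.028, 0.014, -1.0]]
force: [0.8, -0.0, 2.6]
width: 0.0007
```

```bash
python3 - <<'E'
from jw import *
st,s=snap('scene','s22');print(st['position'],wj(st['position']),st['force'])
im=cv2.imread('pics/s22.png');c=im[120:320,150:430];cv2.imwrite('pics/s22c.png',cv2.resize(c,None,fx=2.8,fy=2.8,interpolation=cv2.INTER_CUBIC))
e=None
for w in[(-.0142,.099),(-.0242,.082),(-.0293,.068),(-.0305,.063)]:
    e=plan(jw(w[0],0,w[1]),None,1,e)
E
```

```text
[ 0.56868304 -0.00123647  0.11291536] [-0.00124601  0.00050128  0.11291536] [ 0.7532614  -0.02050081  2.57627449]
[0.0128, -0.0006, 0.0143] tw 0.0
[0.0095, -0.0002, 0.0173] tw 0.0
[0.0047, -0.0002, 0.0141] tw 0.0
[0.0011, -0.0001, 0.0050] tw 0.0
```

View pics/s22c.png

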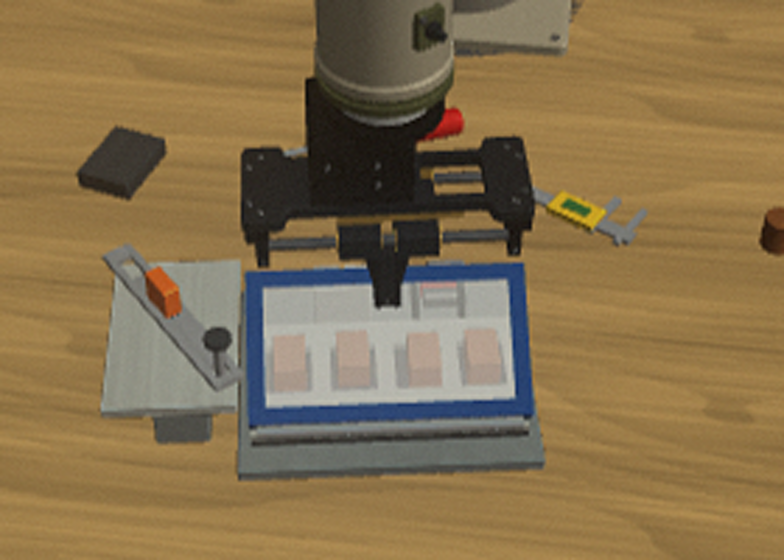

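The lid follows the finger. I carry on down and press.

Request:
{"method": "step_arm", "body": {
  "rows": [
    {"xyz":[0.013,0,0.0145],"twist":0,"fingers":0},
    {"xyz":[0.0095,0,0.0175],"twist":0,"fingers":0},
    {"xyz":[0.005,0,0.014],"twist":0,"fingers":0},
    {"xyz":[0.001,0,0.005],"twist":0,"fingers":0},
    {"xyz":[0,0,0.002],"twist":0,"fingers":0}
  ]
}}

```text
time_s: 42.85
position: [0.5397, -0.0064, 0.0628]
tcp_rot: [[-0.982, -0.187, -0.03], [-0.187, 0.982, 0.01], [0.027, 0.016, -1.0]]
force: [-15.8, 0.8, 51.9]
width: 0.0003
```

Request:
{"method": "step_arm", "body": {
  "rows": [
    {"xyz":[0,0,0.001],"twist":0,"fingers":0},
    {"xyz":[0,0,0.001],"twist":0,"fingers":0},
    {"xyz":[0,0,0],"twist":0,"fingers":0},
    {"xyz":[0,0,0],"twist":0,"fingers":0},
    {"xyz":[0,0,0],"twist":0,"fingers":0}
  ]
}}

```text
time_s: 43.48
position: [0.5397, -0.0064, 0.0627]
tcp_rot: [[-0.982, -0.187, -0.03], [-0.187, 0.982, 0.012], [0.027, 0.017, -0.999]]
force: [-21.3, 0.7, 60.1]
width: 0.0006
```

The lid bottomed out at tip height 51.7 mm with 60 N, well past the catch force. I lift off and look.

Request:
{"method": "step_arm", "body": {
  "rows": [
    {"xyz":[0,0,-0.008],"twist":0,"fingers":0},
    {"xyz":[0,0,-0.02],"twist":0,"fingers":0},
    {"xyz":[0,0,-0.04],"twist":0,"fingers":0},
    {"xyz":[0,0,-0.04],"twist":0,"fingers":0.4},
    {"xyz":[0,0,0],"twist":0,"fingers":0.4}
  ]
}}

```text
time_s: 44.1
position: [0.5435, -0.0073, 0.1687]
tcp_rot: [[-0.982, -0.187, -0.026], [-0.188, 0.982, 0.01], [0.024, 0.014, -1.0]]
force: [0.3, -0.8, -0.4]
width: 0.0133
```

Request:
{"method": "step_arm", "body": {
  "rows": [
    {"xyz":[0,0,-0.02],"twist":0,"fingers":0.4},
    {"xyz":[-0.03,0,0],"twist":0,"fingers":0.4},
    {"xyz":[-0.03,-0.03,0],"twist":0,"fingers":0.4},
    {"xyz":[0,-0.03,0],"twist":0,"fingers":0.4},
    {"xyz":[0,0,0],"twist":0,"fingers":0.4}
  ]
}}

```text
time_s: 44.72
position: [0.6121, -0.0582, 0.1821]
tcp_rot: [[-0.983, -0.183, -0.033], [-0.183, 0.983, 0.007], [0.031, 0.013, -0.999]]
force: [-0.4, -0.3, 0.6]
width: 0.0345
```

```bash
python3 - <<'E'
from jw import *
import pickle
st,s=snap('wrist','w23');print(st['position'],wj(st['position']),st['force'],st['joint_pos'],st['tcp_rot']);pickle.dump((st,s),open('w23.pkl','wb'))
snap('scene','s23')
im=cv2.imread('pics/s23.png');c=im[120:320,150:430];cv2.imwrite('pics/s23c.png',cv2.resize(c,None,fx=2.8,fy=2.8,interpolation=cv2.INTER_CUBIC))
E
```

```text
[ 0.61207623 -0.05820498  0.18205925] [ 0.03092756 -0.06347716  0.18205925] [-0.43474171 -0.2698495   0.62764213] [-0.51654017  0.43049112  0.71327006  1.55936098 -0.28952243  1.29414583
  1.99569202] [[-0.98253804 -0.18314891 -0.03279446]
 [-0.18346181  0.98300349  0.00677532]
 [ 0.03099617  0.01267354 -0.99943915]]
```

View pics/s23c.png

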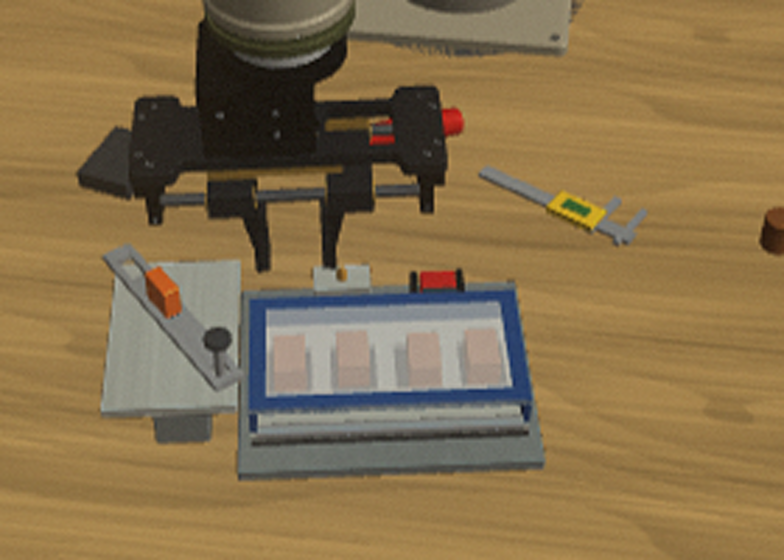

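View pics/w23.png

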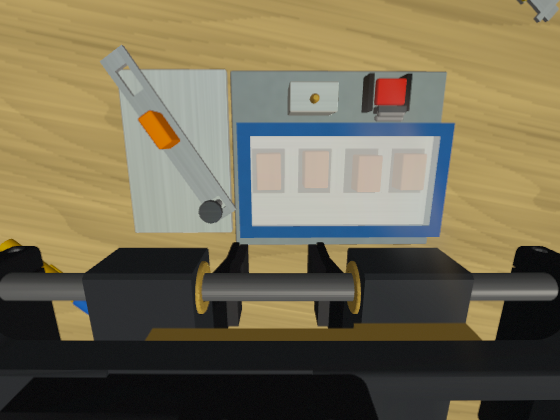

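The lid appears shut, with the blanks visible under it. The pivot head is at (210,212), the lug top near (160,128), the slot at (130,80) and the brass bolt at (315,98). I check the lid angle against the first picture and measure the strap.

```bash
python3 - <<'E'
from jw import *
import pickle
np.set_printoptions(precision=4,suppress=True)
def blue(f):
    im=cv2.imread(f);h=cv2.cvtColor(im,cv2.COLOR_BGR2HSV);m=cv2.inRange(h,(105,150,60),(125,255,255));m[:210]=0;m[300:]=0;m[:,:220]=0;m[:,360:]=0
    ys,xs=np.nonzero(m);return len(xs),xs.min(),xs.max(),ys.min(),ys.max(),xs.mean().round(2),ys.mean().round(2)
for f in('scene0','s3','s4','s23'):print(f,blue(f'pics/{f}.png'))
st,s=pickle.load(open('w23.pkl','rb'))
im=cv2.imread('pics/w23.png');q=im[30:240,90:350];cv2.imwrite('pics/w23c.png',cv2.resize(q,None,fx=2.8,fy=2.8,interpolation=cv2.INTER_CUBIC))
for n,u,z in(('pivothead',(210,212),.091),('lug',(158,129),.083),('slot',(130.5,80.5),.057),('free',(315,98),.063)):
    w=onz(st,s,u,z);print(n,w,wj(w))
h=cv2.cvtColor(np.asarray(s['img']),cv2.COLOR_RGB2HSV);m=cv2.inRange(h,(4,200,130),(16,255,255));m[180:]=0;m[:, :100]=0;m[:,220:]=0
n,l,ss,c=cv2.connectedComponentsWithStats(m)
for i in range(1,n):
    if ss[i,4]>50:print(ss[i],c[i],cv2.minAreaRect(np.argwhere(l==i)[:,::-1].astype(np.float32)),onz(st,s,c[i],.075))
E
```

```text
scene0 (572, np.int64(239), np.int64(339), np.int64(224), np.int64(268), np.float64(298.67), np.float64(247.86))
s3 (1104, np.int64(239), np.int64(339), np.int64(216), np.int64(269), np.float64(293.19), np.float64(243.48))
s4 (785, np.int64(236), np.int64(344), np.int64(234), np.int64(263), np.float64(290.0), np.float64(239.89))
s23 (615, np.int64(239), np.int64(338), np.int64(224), np.int64(264), np.float64(294.73), np.float64(245.07))
pivothead [ 0.6119 -0.1157  0.091 ] [ 0.0202 -0.1199  0.091 ]
lug [ 0.5529 -0.1676  0.083 ] [-0.0474 -0.1601  0.083 ]
slot [ 0.5176 -0.2044  0.057 ] [-0.0888 -0.1898  0.057 ]
free [ 0.5032 -0.045   0.063 ] [-0.0737 -0.0305  0.063 ]
[148 111  32  38 345] [165.8145 129.9275] ((164.09059143066406, 127.48657989501953), (40.77665328979492, 21.450489044189453), 73.44293212890625) [ 0.5527 -0.1641  0.075 ]
```

View pics/w23c.png

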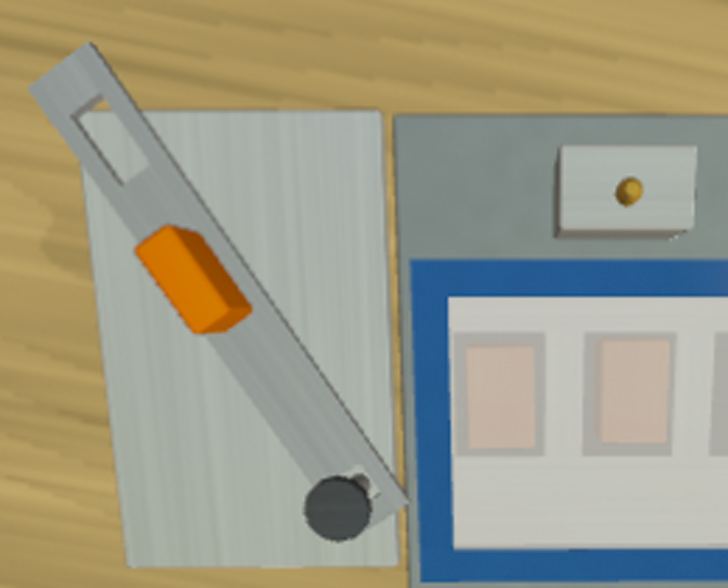

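The lid's front edge sits in the same image row (224) as when it was shut at the start, so it is caught. Strap geometry:
- Pivot at about (0.612, −0.116).
- Strap at 223° now, to end at 147°.
- Lug at about (0.554, −0.170).

I approach the lug.

```bash
python3 - <<'E'
from jw import *
e=plan((.5536,-.170,.14),43.2,15)
E
```

```text
[0.0052, -0.0069, 0.0029] tw 9.8
[0.0039, -0.0076, 0.0029] tw 9.8
[0.0026, -0.0082, 0.0029] tw 9.8
[0.0011, -0.0085, 0.0029] tw 9.8
[-0.0003, -0.0086, 0.0029] tw 9.8
[-0.0018, -0.0084, 0.0029] tw 9.8
[-0.0032, -0.0080, 0.0029] tw 9.8
[-0.0045, -0.0073, 0.0029] tw 9.8
[-0.0057, -0.0064, 0.0029] tw 9.8
[-0.0067, -0.0054, 0.0029] tw 9.8
[-0.0075, -0.0041, 0.0029] tw 9.8
[-0.0081, -0.0028, 0.0029] tw 9.8
[-0.0085, -0.0014, 0.0029] tw 9.8
[-0.0086, 0.0001, 0.0029] tw 9.8
[-0.0084, 0.0016, 0.0029] tw 9.8
```

Request:
{"method": "step_arm", "body": {
  "rows": [
    {"xyz":[0.005,-0.007,0.003],"twist":9.8,"fingers":0.4},
    {"xyz":[0.004,-0.0075,0.003],"twist":9.8,"fingers":0.4},
    {"xyz":[0.0025,-0.008,0.003],"twist":9.8,"fingers":0.4},
    {"xyz":[0.001,-0.0085,0.003],"twist":9.8,"fingers":0.4},
    {"xyz":[-0.0005,-0.0085,0.003],"twist":9.8,"fingers":0.4}
  ]
}}

```text
time_s: 45.45
position: [0.5935, -0.0918, 0.1683]
tcp_rot: [[-0.783, 0.621, -0.031], [0.621, 0.784, 0.01], [0.03, -0.011, -0.999]]
force: [0.6, -1.2, 0.2]
width: 0.0351
```

Request:
{"method": "step_arm", "body": {
  "rows": [
    {"xyz":[-0.002,-0.0085,0.003],"twist":9.8,"fingers":0.4},
    {"xyz":[-0.003,-0.008,0.003],"twist":9.8,"fingers":0.4},
    {"xyz":[-0.0045,-0.0075,0.003],"twist":9.8,"fingers":0.4},
    {"xyz":[-0.0055,-0.0065,0.003],"twist":9.8,"fingers":0.4},
    {"xyz":[-0.0065,-0.0055,0.003],"twist":9.8,"fingers":0.4}
  ]
}}

```text
time_s: 46.08
position: [0.5738, -0.13, 0.1535]
tcp_rot: [[-0.045, 0.999, -0.031], [0.999, 0.046, 0.01], [0.011, -0.03, -0.999]]
force: [-0.2, 0.2, 0.3]
width: 0.0347
```

Request:
{"method": "step_arm", "body": {
  "rows": [
    {"xyz":[-0.0075,-0.004,0.003],"twist":9.8,"fingers":0.4},
    {"xyz":[-0.008,-0.003,0.003],"twist":9.8,"fingers":0.4},
    {"xyz":[-0.0085,-0.0015,0.003],"twist":9.8,"fingers":0.4},
    {"xyz":[-0.0085,0,0.003],"twist":9.8,"fingers":0.4},
    {"xyz":[0,0,0],"twist":0,"fingers":0.4}
  ]
}}

```text
time_s: 46.7
position: [0.558, -0.1612, 0.1416]
tcp_rot: [[0.592, 0.805, -0.031], [0.806, -0.592, 0.009], [-0.011, -0.031, -0.999]]
force: [0.5, 0.2, 0.1]
width: 0.0352
```

```bash
python3 - <<'E'
from jw import *
np.set_printoptions(precision=4,suppress=True)
st,s=snap('wrist','w24');print(st['position'],st['joint_pos'],st['tcp_rot'],st['width'])
e=plan((.5536,-.170,.11),43.2,3)
E
```

```text
[ 0.558  -0.1612  0.1416] [-0.6853  0.6312  1.2309  1.7121 -0.6112  1.2872  0.0539] [[ 0.592   0.8053 -0.0314]
 [ 0.8059 -0.592   0.0091]
 [-0.0113 -0.0307 -0.9995]] 0.03519055050785683
[-0.0032, 0.0008, 0.0106] tw 3.6
[-0.0032, 0.0010, 0.0106] tw 3.6
[-0.0031, 0.0012, 0.0106] tw 3.6
```

View pics/w24.png

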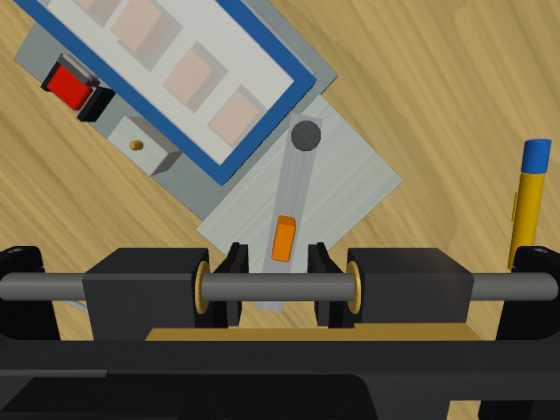

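Request:
{"method": "step_arm", "body": {
  "rows": [
    {"xyz":[-0.003,0.001,0.01],"twist":3.6,"fingers":0.4},
    {"xyz":[-0.003,0.001,0.01],"twist":3.6,"fingers":0.4},
    {"xyz":[-0.003,0.001,0.01],"twist":3.6,"fingers":0.4},
    {"xyz":[0,0,0],"twist":0,"fingers":0.4},
    {"xyz":[0,0,0],"twist":0,"fingers":0.4}
  ]
}}

```text
time_s: 47.38
position: [0.5544, -0.1701, 0.1127]
tcp_rot: [[0.731, 0.682, -0.03], [0.682, -0.731, 0.009], [-0.016, -0.027, -1.0]]
force: [-0.8, 0.4, -0.3]
width: 0.0348
```

```bash
python3 - <<'E'
from jw import *
np.set_printoptions(precision=4,suppress=True)
st,s=snap('wrist','w25');print(st['position'],st['tcp_rot'],st['width'])
h=cv2.cvtColor(np.asarray(s['img']),cv2.COLOR_RGB2HSV);m=cv2.inRange(h,(4,200,110),(17,255,255));m[268:]=0;m[:, :200]=0;m[:,380:]=0
n,l,ss,c=cv2.connectedComponentsWithStats(m)
for i in range(1,n):
    if ss[i,4]>50:print(ss[i],c[i],cv2.minAreaRect(np.argwhere(l==i)[:,::-1].astype(np.float32)),onz(st,s,c[i],.08))
P=np.array([.6119,-.1157]);a=np.radians(223.2);u=np.array([np.cos(a),np.sin(a)]);v=np.array([-u[1],u[0]])
print('expected lug top corners',proj(st,s,[np.r_[P+u*(.08+i*.015)+v*j*.007,.083] for i in(-1,1) for j in(-1,1)]), 'pivot',proj(st,s,np.r_[P,.091]))
e=plan((.5536,-.170,.072),43.2,3)
E
```

```text
[ 0.5544 -0.1701  0.1127] [[ 0.7309  0.6819 -0.0297]
 [ 0.6823 -0.731   0.0091]
 [-0.0155 -0.0269 -0.9995]] 0.03477339382541311
[ 269  215   21   52 1047] [278.8911 240.5606] ((279.0, 240.5), (51.0, 20.0), 90.0) [ 0.5562 -0.1687  0.08  ]
expected lug top corners [[266.9123 224.7179]
 [288.9603 224.827 ]
 [267.5295 267.6151]
 [288.6328 267.7984]] pivot [[277.1765 116.8815]]
[0.0001, 0.0001, 0.0136] tw -0.1
[0.0001, 0.0001, 0.0136] tw -0.1
[0.0001, 0.0001, 0.0136] tw -0.1
```

View pics/w25.png

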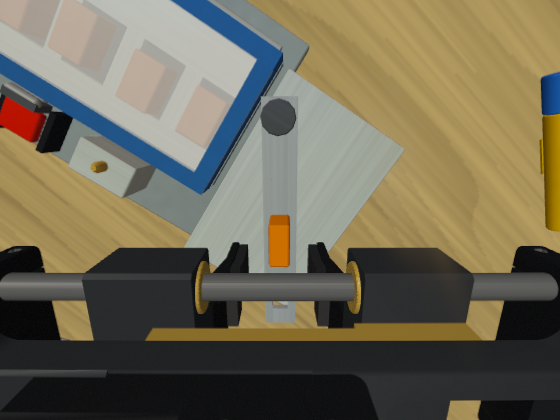

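Aligned: the lug is at (279,241), centred between the fingers. I descend and grip.

Request:
{"method": "step_arm", "body": {
  "rows": [
    {"xyz":[0,0,0.013],"twist":0,"fingers":0.4},
    {"xyz":[0,0,0.013],"twist":0,"fingers":0.4},
    {"xyz":[0,0,0.01],"twist":0,"fingers":0.4},
    {"xyz":[0,0,0.004],"twist":0,"fingers":0.4},
    {"xyz":[0,0,0],"twist":0,"fingers":0.4}
  ]
}}

```text
time_s: 48.05
position: [0.5526, -0.1704, 0.0721]
tcp_rot: [[0.733, 0.679, -0.03], [0.68, -0.734, 0.009], [-0.017, -0.027, -0.999]]
force: [0.2, 0.0, -0.2]
width: 0.0347
```

Request:
{"method": "step_arm", "body": {
  "rows": [
    {"xyz":[0,0,0],"twist":0,"fingers":0.2},
    {"xyz":[0,0,0],"twist":0,"fingers":0.05},
    {"xyz":[0,0,0],"twist":0,"fingers":0},
    {"xyz":[0,0,0],"twist":0,"fingers":0},
    {"xyz":[0,0,0],"twist":0,"fingers":0}
  ]
}}

```text
time_s: 48.68
position: [0.5531, -0.1705, 0.0727]
tcp_rot: [[0.733, 0.679, -0.029], [0.68, -0.734, 0.008], [-0.016, -0.026, -1.0]]
force: [0.6, -0.4, 3.7]
width: 0.0139
```

Request:
{"method": "step_arm", "body": {
  "rows": [
    {"xyz":[0,0,-0.006],"twist":0,"fingers":0},
    {"xyz":[0,0,-0.006],"twist":0,"fingers":0},
    {"xyz":[0,0,-0.005],"twist":0,"fingers":0},
    {"xyz":[0,0,0],"twist":0,"fingers":0},
    {"xyz":[0,0,0],"twist":0,"fingers":0}
  ]
}}

```text
time_s: 49.3
position: [0.5532, -0.1703, 0.0892]
tcp_rot: [[0.733, 0.679, -0.03], [0.68, -0.733, 0.009], [-0.016, -0.027, -1.0]]
force: [-0.7, -0.6, -1.1]
width: 0.0137
```

```bash
python3 - <<'E'
from jw import *
np.set_printoptions(precision=4,suppress=True)
st,s=snap('wrist','w26');print(st['position'],st['force'],st['tcp_rot'],st['width'],st['joint_pos'])
p=np.array(st['position']);P=np.array([.6119,-.1157]);r=p[:2]-P;print(np.hypot(*r),np.degrees(np.arctan2(r[1],r[0])))
R=np.array(st['tcp_rot']);y=np.degrees(np.arctan2(R[1,0],R[0,0]));R0=np.hypot(*r);f0=np.degrees(np.arctan2(r[1],r[0]))%360
print(y,f0)
f1=146.96;N=10;e=None
for i in range(1,N+1):
    f=f0+(f1-f0)*i/N;q=np.r_[P+R0*np.array([np.cos(np.radians(f)),np.sin(np.radians(f))]),p[2]]
    e=plan(q,y+(f1-f0)*i/N,1,e)
E
```

```text
[ 0.5532 -0.1703  0.0892] [-0.7335 -0.5817 -1.055 ] [[ 0.7334  0.6792 -0.0302]
 [ 0.6797 -0.7335  0.0088]
 [-0.0162 -0.027  -0.9995]] 0.013707307813714554 [-0.6508  0.7071  1.2057  1.7655 -0.6979  1.2147 -0.0615]
0.08018758390502503 -137.0520037148562
42.82367427215133 222.9479962851438
[0.0007, -0.0106, 0.0003] tw 7.6
[0.0007, -0.0106, 0.0002] tw 7.6
[0.0007, -0.0106, 0.0002] tw 7.6
[0.0007, -0.0106, 0.0002] tw 7.6
[0.0007, -0.0106, 0.0001] tw 7.6
[0.0007, -0.0106, 0.0001] tw 7.6
[0.0007, -0.0106, 0.0001] tw 7.6
[0.0007, -0.0106, 0.0000] tw 7.6
[0.0007, -0.0106, -0.0000] tw 7.6
[0.0007, -0.0106, -0.0001] tw 7.6
```

View pics/w26.png

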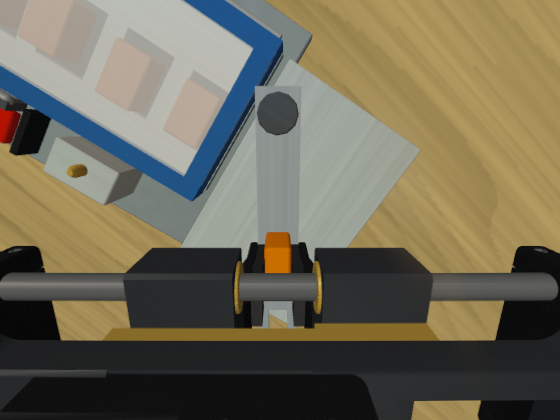

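The strap is lifted about 16.5 mm. I swing it clockwise.

Request:
{"method": "step_arm", "body": {
  "rows": [
    {"xyz":[0.0007,-0.0106,0.0002],"twist":7.6,"fingers":0},
    {"xyz":[0.0007,-0.0106,0.0002],"twist":7.6,"fingers":0},
    {"xyz":[0.0007,-0.0106,0.0002],"twist":7.6,"fingers":0},
    {"xyz":[0.0007,-0.0106,0.0002],"twist":7.6,"fingers":0},
    {"xyz":[0.0007,-0.0106,0.0001],"twist":7.6,"fingers":0}
  ]
}}

```text
time_s: 49.98
position: [0.5319, -0.1223, 0.0893]
tcp_rot: [[0.996, 0.079, -0.03], [0.079, -0.997, 0.009], [-0.03, -0.011, -0.999]]
force: [0.2, -0.1, -0.3]
width: 0.014
```

Request:
{"method": "step_arm", "body": {
  "rows": [
    {"xyz":[0.0007,-0.0106,0.0001],"twist":7.6,"fingers":0},
    {"xyz":[0.0007,-0.0106,0.0001],"twist":7.6,"fingers":0},
    {"xyz":[0.0007,-0.0106,0],"twist":7.6,"fingers":0},
    {"xyz":[0,0,0],"twist":0,"fingers":0},
    {"xyz":[0,0,0],"twist":0,"fingers":0}
  ]
}}

```text
time_s: 50.6
position: [0.5356, -0.0917, 0.0894]
tcp_rot: [[0.951, -0.306, -0.03], [-0.306, -0.952, 0.008], [-0.031, 0.001, -1.0]]
force: [0.5, 0.2, -1.0]
width: 0.014
```

```bash
python3 - <<'E'
from jw import *
np.set_printoptions(precision=4,suppress=True)
st,s=snap('wrist','w27');print(st['position'],st['force'],st['tcp_rot'],st['width'],st['joint_pos'])
p=np.array(st['position']);P=np.array([.6119,-.1157]);r=p[:2]-P;print(np.hypot(*r),np.degrees(np.arctan2(r[1],r[0])))
f=np.radians(146.96);q=np.r_[P+.0802*np.array([np.cos(f),np.sin(f)]),.0892];print(q)
plan(q,-33.2,2)
snap('scene','s27')
im=cv2.imread('pics/s27.png');c=im[120:320,150:430];cv2.imwrite('pics/s27c.png',cv2.resize(c,None,fx=2.8,fy=2.8,interpolation=cv2.INTER_CUBIC))
E
```

```text
[ 0.5356 -0.0917  0.0894] [ 0.4933  0.2287 -1.0098] [[ 0.9514 -0.3064 -0.0302]
 [-0.3063 -0.9519  0.0084]
 [-0.0314  0.0012 -0.9995]] 0.013976921156972022 [-0.8854  0.7133  1.3201  1.8609 -0.738   1.2184 -1.1938]
0.07999766310633404 162.54051454830218
[ 0.5447 -0.072   0.0892]
[0.0013, -0.0108, 0.0001] tw 7.7
[-0.0002, -0.0109, 0.0001] tw 7.7
```

View pics/w27.png

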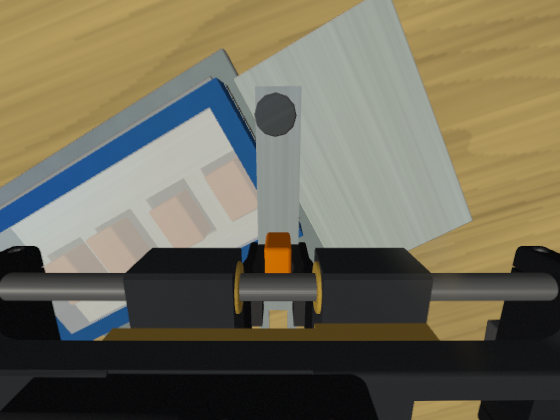

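View pics/s27c.png

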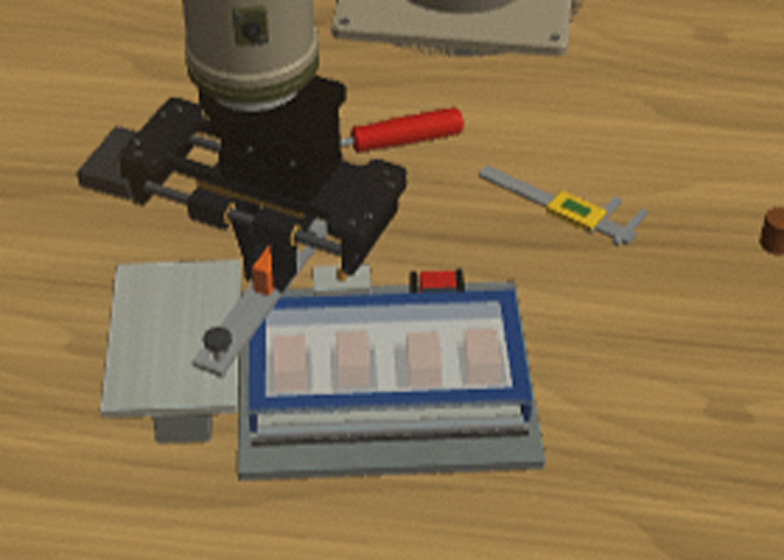

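The grip is intact and the lid still shut. Before the last degrees I refine the bolt-to-bolt direction from several earlier pictures.

```bash
python3 - <<'E'
from jw import *
import pickle
np.set_printoptions(precision=4,suppress=True)
st,s=pickle.load(open('w23.pkl','rb'))
D=[('w24',[.558,-.1612,.1416],[[.592,.8053,-.0314],[.8059,-.592,.0091],[-.0113,-.0307,-.9995]]),
('w25',[.5544,-.1701,.1127],[[.7309,.6819,-.0297],[.6823,-.731,.0091],[-.0155,-.0269,-.9995]]),
('w26',[.5532,-.1703,.0892],[[.7334,.6792,-.0302],[.6797,-.7335,.0088],[-.0162,-.027,-.9995]]),
('w23',st['position'],st['tcp_rot']),
('w19',[0.56422717,-0.00189336,0.20443832],[[-0.982,-0.187,-0.03],[-0.187,0.982,0.008],[0.028,0.014,-1.0]]),
('w15',[0.56763979,-0.02580347,0.05539863],[[-0.981,-0.19,-0.029],[-0.191,0.982,0.009],[0.027,0.014,-1.0]]),
('w18',[0.57340136,-0.07437373,0.0532246],[[-0.982,-0.184,-0.033],[-0.185,0.983,0.008],[0.031,0.014,-0.999]])]
Rb=[];
for n,p,R in D:
    im=cv2.imread(f'pics/{n}.png');h=cv2.cvtColor(im,cv2.COLOR_BGR2HSV)
    m=cv2.inRange(h,(15,150,60),(28,255,255))
    guess={'w24':(136,145),'w25':(98,167),'w26':(77,171),'w23':(315,98),'w19':(245,140),'w15':(267,143),'w18':(364,150)}[n]
    k=np.zeros_like(m);cv2.circle(k,guess,14,255,-1);m&=k
    ys,xs=np.nonzero(m);c=(xs.mean(),ys.mean())
    st2={'position':np.array(p),'tcp_rot':np.array(R)}
    w=onz(st2,s,c,.059);print(n,c,len(xs),w,wj(w)[:2]);Rb.append(ray(st2,s,c))
    # dark head
    g={'w24':(305,135),'w25':(278,117),'w26':(278,113),'w23':(210,212),'w19':(150,243)}.get(n)
    if g:
        gr=cv2.cvtColor(im,cv2.COLOR_BGR2GRAY);m=(gr<75).astype(np.uint8);k=np.zeros_like(m);cv2.circle(k,g,26,1,-1);m&=k
        nn,l,ss,cc=cv2.connectedComponentsWithStats(m);i=1+np.argmax(ss[1:,4]);hd=onz(st2,s,cc[i],.089)
        d=w-hd;print('   head',cc[i],ss[i,4],hd,np.hypot(d[0],d[1]),np.degrees(np.arctan2(d[1],d[0])))
A=sum(np.eye(3)-np.outer(d,d)/(d@d) for o,d in Rb);b=sum((np.eye(3)-np.outer(d,d)/(d@d))@o for o,d in Rb);print('tri',np.linalg.solve(A,b))
E
```

```text
w24 (np.float64(135.89690721649484), np.float64(144.93814432989691)) 97 [ 0.5036 -0.044   0.059 ] [-0.0731 -0.0296]
   head [305.5627 135.7716] 670 [ 0.6123 -0.1144  0.089 ] 0.12945210477553276 147.07284773695696
w25 (np.float64(98.66423357664233), np.float64(166.61313868613138)) 137 [ 0.5039 -0.0442  0.059 ] [-0.0728 -0.0298]
   head [278.0963 117.1404] 976 [ 0.6126 -0.1143  0.089 ] 0.12927314153962918 147.16431264257392
w26 (np.float64(76.83684210526316), np.float64(170.56842105263158)) 190 [ 0.5042 -0.0444  0.059 ] [-0.0726 -0.03  ]
   head [277.5041 113.2539] 1339 [ 0.6126 -0.1142  0.089 ] 0.12898021399342846 147.22190713774106
w23 (np.float64(314.2931034482759), np.float64(98.03448275862068)) 58 [ 0.5027 -0.0452  0.059 ] [-0.0742 -0.0306]
   head [210.1402 209.676 ] 321 [ 0.6105 -0.1161  0.089 ] 0.1290099650467459 146.62623417168163
w19 (np.float64(245.13513513513513), np.float64(140.2972972972973)) 37 [ 0.5023 -0.0446  0.059 ] [-0.0744 -0.0299]
   head [150.0432 242.2536] 347 [ 0.6109 -0.115   0.089 ] 0.12946352771638375 147.01513495958753
w15 (np.float64(266.5), np.float64(142.82954545454547)) 176 [ 0.5022 -0.0449  0.059 ] [-0.0746 -0.0301]
w18 (np.float64(365.0), np.float64(149.0)) 1 [ 0.5019 -0.0454  0.059 ] [-0.075  -0.0306]
tri [ 0.5025 -0.0443  0.057 ]
```

The direction settles at 147.1°, with the bolt at (0.503, −0.044). I finish the swing.

```bash
python3 - <<'E'
from jw import *
plan((.5454,-.0717,.0892),-32.9,2)
E
```

```text
[0.0016, -0.0111, 0.0001] tw 7.5
[0.0001, -0.0112, 0.0001] tw 7.5
```

Request:
{"method": "step_arm", "body": {
  "rows": [
    {"xyz":[0.001,-0.0055,0],"twist":4,"fingers":0},
    {"xyz":[0.0005,-0.0055,0],"twist":4,"fingers":0},
    {"xyz":[0,-0.0055,0],"twist":3.5,"fingers":0},
    {"xyz":[0,-0.0055,0],"twist":3.5,"fingers":0},
    {"xyz":[0,0,0],"twist":0,"fingers":0}
  ]
}}

```text
time_s: 51.32
position: [0.5462, -0.0717, 0.0893]
tcp_rot: [[0.839, -0.543, -0.03], [-0.543, -0.84, 0.009], [-0.03, 0.009, -1.0]]
force: [-0.5, -0.9, -1.5]
width: 0.0135
```

```bash
python3 - <<'E'
from jw import *
np.set_printoptions(precision=4,suppress=True)
st,s=snap('wrist','w28');print(st['position'],st['force'],st['tcp_rot'],st['width'],st['joint_pos'])
plan((.5454,-.0717,.0892),-32.9,1)
snap('scene','s28')
im=cv2.imread('pics/s28.png');c=im[170:270,190:330];cv2.imwrite('pics/s28c.png',cv2.resize(c,None,fx=5.6,fy=5.6,interpolation=cv2.INTER_CUBIC))
st,s=snap('top','t28')
im=cv2.imread('pics/t28.png');c=im[140:240,240:380];cv2.imwrite('pics/t28c.png',cv2.resize(c,None,fx=5.6,fy=5.6,interpolation=cv2.INTER_CUBIC))
E
```

```text
[ 0.5462 -0.0717  0.0893] [-0.5231 -0.9    -1.5183] [[ 0.8392 -0.5431 -0.0301]
 [-0.5431 -0.8397  0.0085]
 [-0.0299  0.0092 -0.9995]] 0.013524549463643051 [-0.9104  0.739   1.3224  1.8418 -0.7615  1.2343 -1.4833]
[-0.0007, 0.0001, 0.0001] tw 0.0
```

View pics/s28c.png

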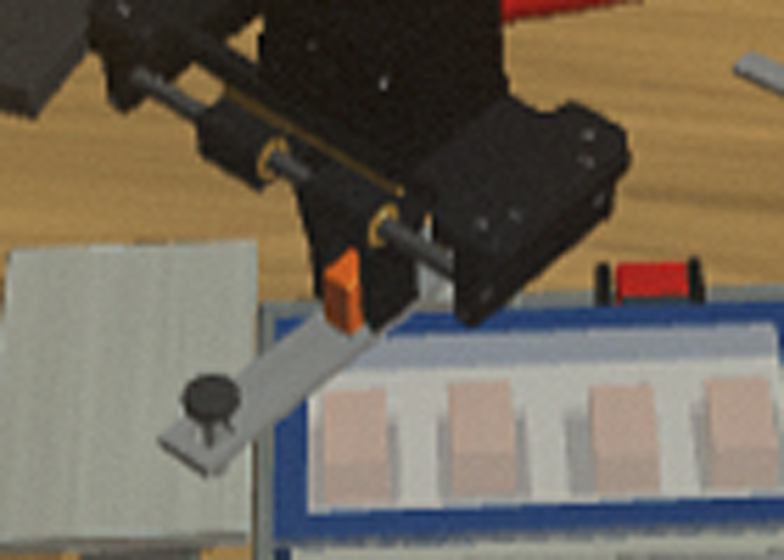

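View pics/w28.png

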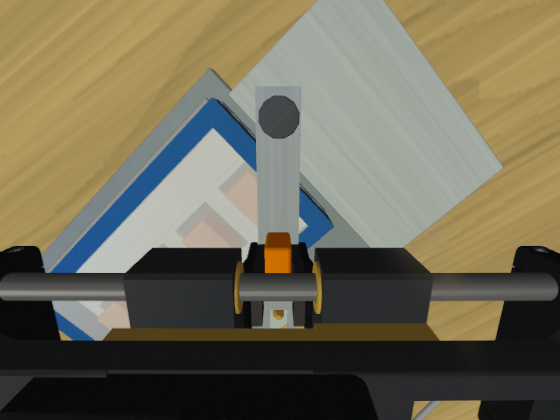

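Between the fingers at (278,314) the brass bolt shows centred in the slot. I lower.

Request:
{"method": "step_arm", "body": {
  "rows": [
    {"xyz":[-0.0005,0,0.005],"twist":0,"fingers":0},
    {"xyz":[0,0,0.005],"twist":0,"fingers":0},
    {"xyz":[0,0,0.003],"twist":0,"fingers":0},
    {"xyz":[0,0,0.002],"twist":0,"fingers":0},
    {"xyz":[0,0,0],"twist":0,"fingers":0}
  ]
}}

```text
time_s: 52.1
position: [0.5452, -0.0713, 0.0743]
tcp_rot: [[0.838, -0.544, -0.03], [-0.544, -0.839, 0.009], [-0.03, 0.009, -1.0]]
force: [0.2, -0.5, -1.3]
width: 0.0134
```

```bash
python3 - <<'E'
from jw import *
np.set_printoptions(precision=4,suppress=True)
st,s=snap('wrist','w29');print(st['position'],st['force'],st['torque'],st['width'])
im=cv2.imread('pics/w29.png');c=im[225:345,200:360];cv2.imwrite('pics/w29c.png',cv2.resize(c,None,fx=4.5,fy=4.5,interpolation=cv2.INTER_CUBIC))
E
```

```text
[ 0.5452 -0.0713  0.0743] [ 0.2165 -0.4695 -1.2592] [-0.0518  0.1719 -0.0422] 0.013424976184885485
```

View pics/w29c.png

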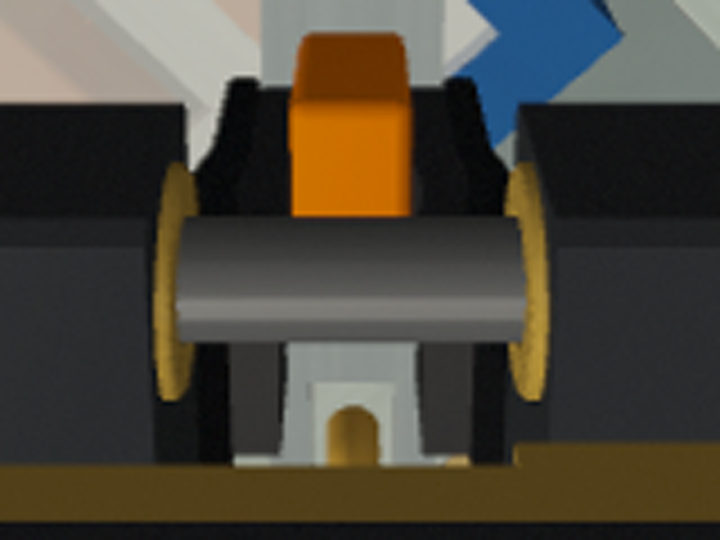

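The bolt stands inside the slot and no side force shows. I lower the last 1.5 mm, release and retreat.

Request:
{"method": "step_arm", "body": {
  "rows": [
    {"xyz":[0,0,0.0013],"twist":0,"fingers":0},
    {"xyz":[0,0,0],"twist":0,"fingers":0},
    {"xyz":[0,0,0],"twist":0,"fingers":0.25},
    {"xyz":[0,0,0],"twist":0,"fingers":0.35},
    {"xyz":[0,0,0],"twist":0,"fingers":0.4}
  ]
}}

```text
time_s: 52.78
position: [0.5452, -0.0712, 0.073]
tcp_rot: [[0.838, -0.544, -0.03], [-0.544, -0.839, 0.009], [-0.03, 0.009, -1.0]]
force: [0.0, -0.4, 0.1]
width: 0.0313
```

Request:
{"method": "step_arm", "body": {
  "rows": [
    {"xyz":[0,0,-0.01],"twist":0,"fingers":0.4},
    {"xyz":[0,0,-0.03],"twist":0,"fingers":0.4},
    {"xyz":[0,0,-0.04],"twist":0,"fingers":0.4},
    {"xyz":[-0.03,0.02,-0.03],"twist":0,"fingers":0.4},
    {"xyz":[-0.03,0.02,0],"twist":0,"fingers":0.4}
  ]
}}

```text
time_s: 53.4
position: [0.4829, -0.0746, 0.1863]
tcp_rot: [[0.836, -0.547, -0.027], [-0.548, -0.837, 0.007], [-0.027, 0.009, -1.0]]
force: [-1.2, -0.2, 2.1]
width: 0.0349
```

Request:
{"method": "step_arm", "body": {
  "rows": [
    {"xyz":[-0.03,0.03,0],"twist":0,"fingers":0.4},
    {"xyz":[-0.03,0.03,0],"twist":0,"fingers":0.4},
    {"xyz":[-0.03,0.03,0],"twist":0,"fingers":0.4},
    {"xyz":[0,0,0],"twist":0,"fingers":0.4},
    {"xyz":[0,0,0],"twist":0,"fingers":0.4}
  ]
}}

```text
time_s: 54.02
position: [0.3879, -0.0877, 0.19]
tcp_rot: [[0.834, -0.548, -0.059], [-0.548, -0.836, 0.021], [-0.061, 0.014, -0.998]]
force: [0.6, 1.0, 0.7]
width: 0.0347
```

```bash
python3 - <<'E'
from jw import *
np.set_printoptions(precision=4,suppress=True)
st,s=snap('wrist','w30');print(st['position'],st['force'],st['width'],st['time_s'])
snap('scene','s30')
im=cv2.imread('pics/s30.png');c=im[170:290,180:360];cv2.imwrite('pics/s30c.png',cv2.resize(c,None,fx=4.4,fy=4.4,interpolation=cv2.INTER_CUBIC))
E
```

```text
[ 0.3879 -0.0877  0.19  ] [0.5688 0.992  0.7357] 0.0347155359276972 54.025
```

View pics/s30c.png

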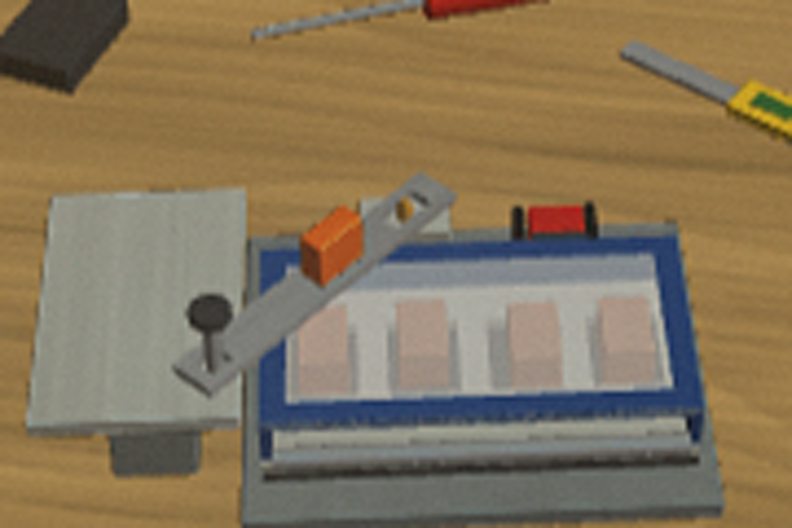

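View pics/w30.png

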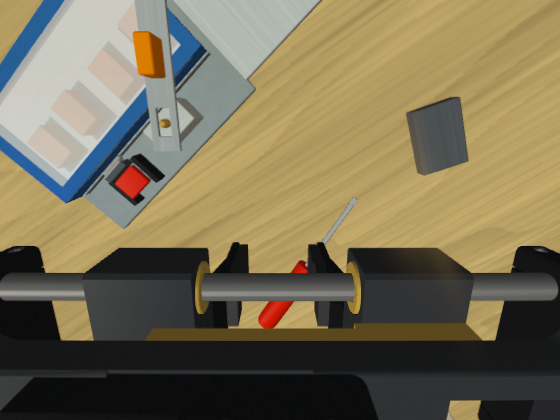

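The strap lies across the lid with the brass bolt standing in the slot (wrist view (165,123)), and the blanks are in place under the shut lid. One numerical check before handing in.

```bash
python3 - <<'E'
from jw import *
np.set_printoptions(precision=4,suppress=True)
st,s=snap('wrist','w31')
im=cv2.imread('pics/w31.png');c=im[0:170,80:260];cv2.imwrite('pics/w31c.png',cv2.resize(c,None,fx=3.5,fy=3.5,interpolation=cv2.INTER_CUBIC))
# predicted slot outline at strap upper face flat, with pivot->bolt direction
B=np.array([.503,-.0444]);a=np.radians(147.1);u=np.array([np.cos(a),np.sin(a)]);v=np.array([-u[1],u[0]])
for z in(.057,.061):print(z,proj(st,s,[np.r_[B+u*i*.012+v*j*.006,z] for i,j in((-1,-1),(-1,1),(1,1),(1,-1))]).round(1).tolist())
print('bolt tip',proj(st,s,np.r_[B,.063]))
E
```

```text
0.057 [[154.0, 108.7], [167.7, 108.5], [171.0, 136.6], [157.7, 136.7]]
0.061 [[152.3, 108.6], [166.2, 108.5], [169.5, 137.0], [156.1, 137.1]]
bolt tip [[160.2401 123.0741]]
```

View pics/w31c.png

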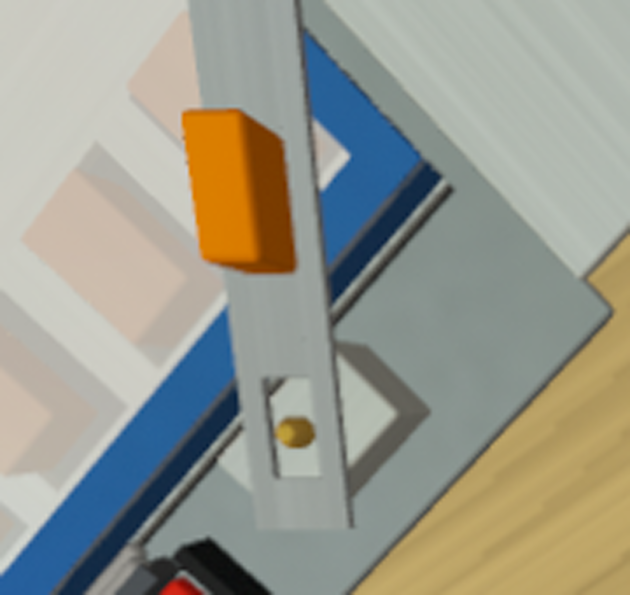

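The slot outline (columns about 155–172, rows 108–136) matches the prediction for a strap lying flat at 57 mm. I hand it in.

```bash
python3 -c "
from bench import *
st=read_state();print(st['time_s'],st['force']);print(job_done())"
```

```text
54.175 [-0.11636882  0.54784474 -1.05334762]
the job is handed in; nothing more can be done
None
```

The job is done and handed in at 54 s. I pressed the release pad and the lid sprang open. All four copper blanks went into their own pockets, the lid was pushed shut, and the strap was swung over and dropped onto the brass bolt.

**Last checks:**
- **Blanks:** before the lid closed, all four fitted best as lying flat on the pocket floors, within about 3.5 mm of the pocket centres. They were still visible in place under the lid afterwards.
- **Lid:** after pushing, its front edge was in the same image row as when it was shut at the start. It stayed down once the fingers lifted.
- **Strap:** the slot outline matched a strap lying flat at the right height to about 1 pixel, with the bolt inside the slot.
- **Gripper:** it is clear of everything.
- **Other blocks:** none was touched in any move, but I did not re-measure the brass block and wooden plug at the end.

**What went less smoothly:**
- Closing the lid took about 60 N at the fingertips, far more than the 4.5 N needed. That is under the 120 N wrist limit, and the 40 N limit applies only to the arm and gripper body.
- A fast move early on left the tool tilted by about 0.03 rad for the rest of the run. I allowed for it in the later moves.
- When I pressed the pad, the lid's edge briefly caught on the finger, until I backed off.
- I saw neither a knocked blank nor a slackened grip.

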